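# Grease the roller-press bearing

### The arm

A 6-joint arm with a two-finger parallel gripper is mounted at the origin on the work surface. World frame = base frame: x ahead of the robot, y to its left, z up, the work surface at z = 0. Lengths are in m, angles in rad, forces in N, time in s.
With the tool pointing down it reaches from about 0.3 to 0.875 m from the base axis. Payload 6.4 kg.
Tool frame: the origin (TCP) lies at the centre of the arm's flange, where the gripper is bolted on; the fingertips stand 173 mm ahead of it and the grasp point (between the pads) lies 155 mm ahead of it; z points along the fingers, x is the direction in which the jaws open and shut, and the axes are right-handed (so a half turn about z gives the same grasp; the last joint's range is limited). The gripper opens to 85 mm and grips with 20 to 120 N. Pads are 22 mm wide; open, the fingers measure 114 mm over their backs; the gripper's body (76 mm by 85 mm) begins 54 mm behind the grasp point. The pads swing forward as they close: fully open they stand 13 mm farther back than shut.
Start: joints at [1.011, 0.181, 1.607, -0, 1.354, -0.206], TCP at [0.199, 0.539, 0.405] pointing down, gripper open.
Joint ranges: [-2.99, 2.99], [-0.89, 2.07], [0.3, 2.58], [-1.14, 4.28], [0, 2.63], [-3.12, 3.12]. Speed limits (rad/s): [2.57, 2.57, 3.01, 3.14, 3.14, 3.14].

### API

Orientations are given as a unit quaternion [w, x, y, z].
In Python, from bench import ctrl gives the robot as it stands. The module is installed in compiled form; this text tells all that it offers.
- The arm moves only by the tool move_arm, never from a script. Its argument "moves" is a list of rows, each an object of numbers: "gripper": the opening in per cent of the stroke, from 0 (shut) to 100 (fully open); "x", "y", "z": the shift along the tool's x, y, z in cm; "roll": the turn about the tool's z in degrees. In form: [{"gripper": .., "x": .., "y": .., "z": .., "roll": ..}, ...]. A call has 1 to 5 rows; each row shifts and turns the commanded pose from where the row before left it, along the tool's axes as they then stand; what a row does not reach is not made up. A row lasts 1/8 s, in which the tool goes at most 62.5 mm and 10.7 degrees, less where a joint would pass 70% of its speed; a pose out of reach is approached as far as the arm can. A call is refused whole if a number of a shift passes 6.25 or a number of a turn 10.7, either way. A call with a gripper value outside its range is refused whole. The fingers move at their own pace and stop on an object; the grip force is fixed at half the most. Time passes only in rows, so rows that do not move let the fingers close. It gives the time, the measured TCP pose, the force and the opening at its end, in the units of the state.
- ctrl.get_obs(): the state, without advancing time (a new reading comes with each control period).
- ctrl.camera(name): name is "scene" or "top"; returns a dict with "img" (480x640x3 uint8, red, green, blue), "fx", "fy", "cx", "cy" (pixels), "world_from_camera" (4x4, takes a point from camera to world coordinates). Camera axes: x right, y up, looking along -z (the intrinsics and any distortion apply to the point x, -y, -z); pixel columns grow to the right and rows downward; lengths in m; the calibration is good to about 2 mm. A picture is of the moment at which its call begins. There is no depth.
- ctrl.hand_in(): hands the job in, once; it reports no verdict.
The state is a dict: "time_s": time; "q": joint angles; "dq": joint speeds; "joint_efforts": joint torques, N m; "eef_pos": TCP position; "eef_rot": TCP orientation; "wrist_force": force on the tool from outside, world axes, zero at the start; "torque": the same for the moment, N m; "opening": opening from 0.0 (shut) to 1.0 (fully open).
Only numpy, scipy, OpenCV 4.12 (cv2) and the standard library are available. Lean on these libraries where they do the work, as an engineer would, in place of code of your own. Each camera call takes 0.05 s, during which the arm holds its last target. There are 200 camera calls.

### The job

Grease the cutting-press bearing: take the dust cap off its leaning nipple and hang the cap by its eye on the peg of the stand, set down and let go. Then take the grease gun by its barrel, press its mouth squarely onto the nipple until it snaps on, and keep pushing it fully home against the spring: finish while still holding it there in the gripper, do not let go. Leave the other things on the table where they are.

Things in the scene. Friction and masses are not known exactly. Their poses are not given: they have to be found in the camera images.
- bearing: Grey pillow-block bearing, fixed. Origin: centre of the underside of its foot (130 mm along x, 50 along y, 16 high). Housing 44 mm wide along y, 78 mm high; steel shaft stub 25 mm across, 110 long along y, 44 mm above the table. The nipple leans out of its top towards its -x side (roughly to the robot).
- nipple: Grease nipple on the bearing, under the cap. Origin: centre of the flat round seat (34 mm across, about 94 mm above the table) round the foot of its post; z points out along the nipple, which leans 0.45 rad from vertical to the bearing's -x; y level, along the shaft. The seat is a step 6 mm high on a flange 48 mm across; the cap stands on the flange. Post 16 mm across, ends 25 mm above the seat.
- nipple_tip (a point): Free end of the sprung pin (6 mm across) in the end of the nipple's post, 36 mm above the seat along the nipple's axis (this point is fixed and does not move with the pin); axes as the nipple's. Two sprung catches on the post's +y and -y sides spread to 25 mm across, their lower ends 12 mm above the seat.
- pin (a joint): How far the nipple's sprung pin is pushed in, m: 0 free, 0.008 with the gun's mouth fully home on the seat (about 4 N at first touch, 9 N at home). The gun meets the pin 8 mm before home and the catches snap behind its lip about 4 mm before home, for up to about 15 N in all. Let go, the pin pushes the gun back some 4 mm, up to the catches.
- cap: Black dust cap standing loose over the nipple: a cup upside down, 42 mm outside, 36 inside, 48 tall, 40 g, with a flat lug at its closed end. Origin: centre of its open rim; z to the closed end (along the nipple at the start), x towards the lug. It comes off along the nipple's axis, clear after 45 mm. Lug 5 mm thick, 38 to 43 mm above the rim, out to 53 mm from the cap's axis.
- cap_eye (a point): Centre of the round eye (16 mm hole, 26 mm outside) in the cap's lug, at mid-thickness: 40 mm from the cap's axis along its x, 40.5 mm above its rim; axes as the cap's.
- peg_tip (a point): Tip of the upright steel peg (10 mm across, the last 6 mm tapering to 5) in the middle of the peg stand, 70 mm above the table; z up. The stand's foot is a fixed disc 128 mm across, 12 mm high: the hung cap ends with its rim resting on that disc and its eye around the peg.
- gun: Push-type grease gun, plain aluminium, loose, standing nose down: 106 mm long, about 0.3 kg, round. Origin: centre of its open mouth, at the bottom; z along its axis to the butt. Nose 36 mm across up to 38 mm, then a taper to the barrel, 30 mm across from 46 to 98 mm, the place to grip. The mouth funnels from 27 mm to a lip 19 mm across, 5 to 8 mm inside; behind it the bore ends at 28 mm.
- spool_a: Bystander, loose: thread spool, 34 mm across, 55 tall, standing on the robot's side of the bearing, at the left (+y). Origin: centre of its underside.
- spool_b: Bystander, loose: thread spool, 34 mm across, 55 tall, standing on the robot's side of the bearing, at the right (-y). Origin: centre of its underside.
- oil: Bystander, loose: clear oil bottle, 48 mm across, 120 tall, beyond the bearing. Origin: centre of its underside.
- tape: Bystander, loose: roll of tape lying flat, 90 mm across, 24 tall. Origin: centre of its underside.
- cutter: Bystander, loose: yellow rotary cutter lying flat, about 160 mm long, 22 high. Origin: centre of its underside (about mid-handle).
- driver: Bystander, loose: screwdriver, 170 mm long, lying flat. Origin: centre of its underside (about mid-handle).
- dish: Bystander, loose: shallow steel dish, 80 mm across, 22 tall. Origin: centre of its underside.
There are look-alikes about, which are no part of the job. Leave any purple look-alike of the cap alone. Of the things that look like the part that bears peg_tip, take the one that is farthest from the robot's base at the start.

How it is judged:
By the outcome, as a careful person would: the job done as asked, in the order asked, and still so for the second after the job is handed in, while the arm keeps its last pose, push and grip.
It also fails if it takes over 64 s, if anything falls off the work surface, if the arm or the gripper's body presses on something with over 40 N, if the wrist force passes 120 N, or if a joint passes its speed limit or range.

## Working session

There is one attempt and no reset: what is moved stays moved. The work goes in short steps, Python scripts to look and compute and a tool call to move; the robot and the scene stay as the last step left them, time stands still between calls to the robot, and variables do not carry over. Pictures are saved under pics/ and viewed, about 8 in all and at most 12, crops included, and the job is handed in when it is done.

Besides the shell and the picture viewer there is one more tool, called after "Call:" by a JSON object that holds its "name" and its "arguments", one argument or row to a line. move_arm: Moves the arm, as the interface text tells. Its arguments: {"type":"object","properties":{"moves":{"type":"array","items":{"type":"object","properties":{"gripper":{"type":"number"},"x":{"type":"number"},"y":{"type":"number"},"z":{"type":"number"},"roll":{"type":"number"}}}}},"required":["moves"]}

```bash
mkdir -p pics; ls
python3 - <<'E'
from bench import ctrl
import cv2,numpy as np
np.set_printoptions(precision=4,suppress=True)
for n in("scene","top"):
    c=ctrl.camera(n); cv2.imwrite(f"pics/{n}0.png",c["img"][:,:,::-1]); print(n,{k:v for k,v in c.items() if k!="img"})
o=ctrl.get_obs();print(o)
E
```

```text
pics
scene {'fx': 558.8397889913587, 'fy': 558.8397889913587, 'cx': 315.90250635083277, 'cy': 241.81510605347847, 'world_from_camera': array([[-0.5969, -0.5632,  0.5714,  1.1369],
       [ 0.8022, -0.4096,  0.4343,  0.4476],
       [-0.0105,  0.7177,  0.6963,  0.8271],
       [ 0.    ,  0.    ,  0.    ,  1.    ]])}
top {'fx': 599.2934516322811, 'fy': 599.2934516322811, 'cx': 323.3776869603684, 'cy': 242.54129454780528, 'world_from_camera': array([[-0.0197,  0.9868, -0.1606,  0.3752],
       [-0.9995, -0.0237, -0.0226,  0.0067],
       [-0.0261,  0.1601,  0.9868,  1.3826],
       [ 0.    ,  0.    ,  0.    ,  1.    ]])}
{'time_s': 0.1, 'q': array([ 1.0107,  0.1815,  1.6079,  0.    ,  1.3538, -0.2063]), 'dq': array([ 0.0007, -0.0001, -0.0035, -0.0002, -0.0004,  0.0004]), 'joint_efforts': array([ -0.0001, -44.5872, -35.2238,  -0.0003,   0.0041,   0.    ]), 'eef_pos': array([0.1991, 0.5392, 0.4039]), 'eef_rot': array([ 0.0003,  0.8205,  0.5716, -0.0007]), 'wrist_force': array([0.0646, 0.4786, 0.4979]), 'torque': array([-0.0006, -0.0231, -0.0583]), 'opening': 0.993659397195633}
```

View pics/scene0.png

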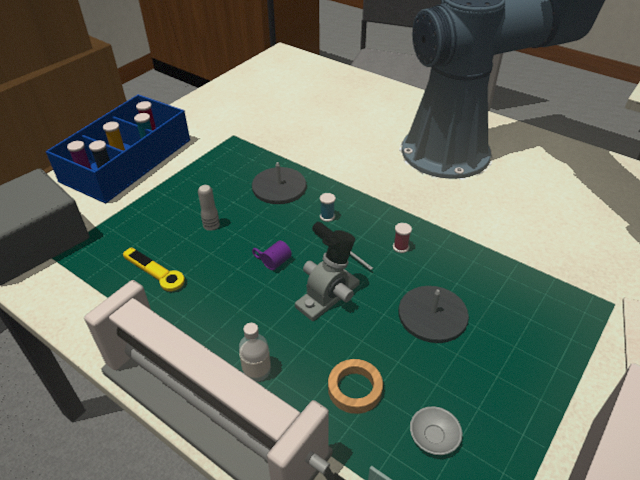

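View pics/top0.png

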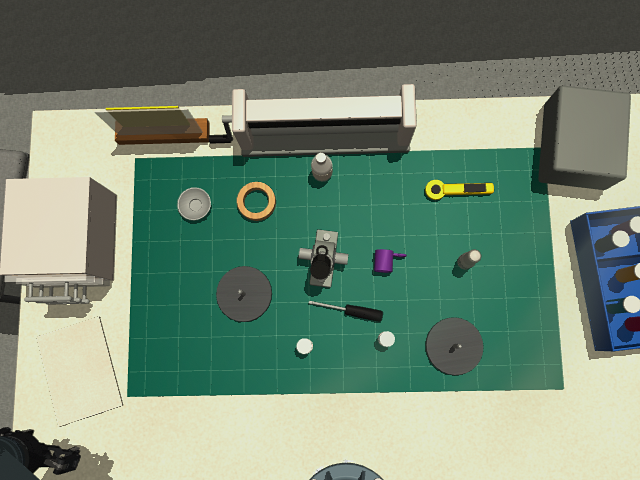

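Scene view: capped bearing at (335,270) with the black lug, purple decoy at (273,255), stands at (433,313) and (279,184), gun at (208,207). Top view: cap (321,262), purple (385,260), stands (245,293) and (455,346), gun (467,260).

```bash
cat > h.py <<'E'
from bench import ctrl
import cv2,numpy as np
np.set_printoptions(precision=4,suppress=True)
def load(n,c=None):
    return c or ctrl.camera(n)
def ray(c,u,v):
    T=c["world_from_camera"]
    d=T[:3,:3]@np.array([(u-c["cx"])/c["fx"],-(v-c["cy"])/c["fy"],-1]); return T[:3,3],d/np.linalg.norm(d)
def onz(c,u,v,z):
    o,d=ray(c,u,v); return o+d*(z-o[2])/d[2]
def tri(c1,p1,c2,p2):
    o1,d1=ray(c1,*p1);o2,d2=ray(c2,*p2)
    s=np.linalg.lstsq(np.c_[d1,-d2],o2-o1,rcond=None)[0]
    a,b=o1+s[0]*d1,o2+s[1]*d2; return (a+b)/2,np.linalg.norm(a-b)
def proj(c,P):
    T=c["world_from_camera"]; p=T[:3,:3].T@(np.asarray(P)-T[:3,3])
    return np.array([c["cx"]+c["fx"]*p[0]/-p[2],c["cy"]-c["fy"]*p[1]/-p[2]])
def crop(img,x,y,w,h,k): return cv2.resize(img[y:y+h,x:x+w,::-1],None,fx=k,fy=k,interpolation=cv2.INTER_CUBIC)
E
python3 - <<'E'
from h import *
s=ctrl.camera("scene");t=ctrl.camera("top")
A=crop(s["img"],290,215,100,105,4);B=crop(t["img"],275,215,100,105,4)
C=crop(s["img"],170,165,66,50,6)[:180];C=crop(s["img"],180,175,57,60,3);D=crop(t["img"],440,240,57,60,3);F=crop(s["img"],400,280,76,60,3);G=crop(t["img"],210,260,76,60,3)
cv2.imwrite("pics/crop1.png",np.vstack([np.hstack([A,B]),cv2.resize(np.hstack([C,D,F,G]),(800,180))]))
for n,p in(("standL",(244,294)),("standR",(455,346))):
    P=onz(t,*p,.012);print(n,P,np.hypot(*P[:2]))
E
```

```text
standL [0.4831 0.2225 0.012 ] 0.5318837086528948
standR [ 0.3563 -0.2524  0.012 ] 0.4366408987144451
```

View pics/crop1.png

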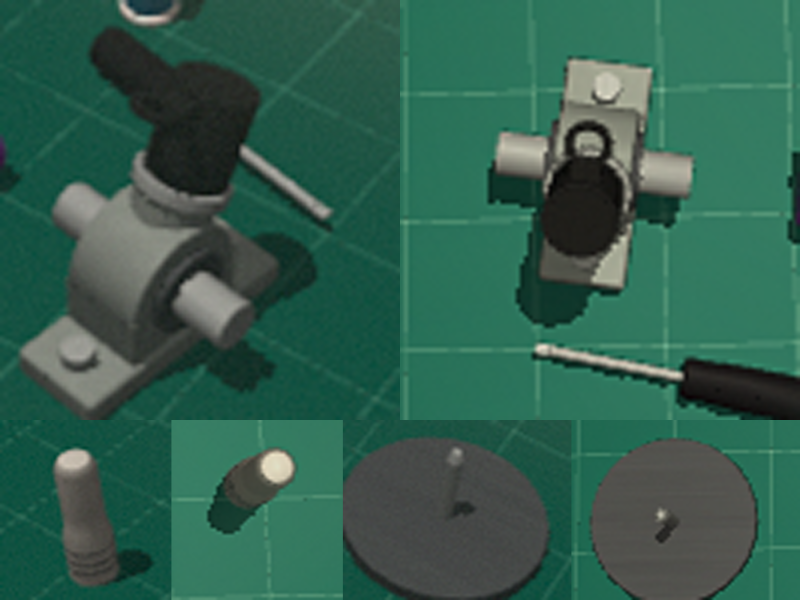

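Left stand (top 245,293) is the farther, 0.53 m against 0.44 m. The black cap's lug points up the slope (+x) with the eye at about (321.8,250.8) in the top view. I reject the purple cup. In the scene crop, the dark rod at upper left is the screwdriver handle behind the cap.

```bash
cat > m1.py <<'E'
from h import *
s=ctrl.camera("scene");t=ctrl.camera("top")
f=lambda X,Y,x0,y0,k,ox=0,oy=0:(x0+(X-ox+.5)/k-.5,y0+(Y-oy+.5)/k-.5)
T=lambda X,Y:f(X,Y,275,215,4,400)
S=lambda X,Y:f(X,Y,290,215,4)
c=[onz(t,*T(*p),.016)[:2] for p in((570,58),(653,68),(625,289),(540,278))]
c=np.array(c);print("foot",c,c.mean(0)); d=(c[0]+c[1]-c[2]-c[3])/2;print("len",np.hypot(*d),"yaw",np.arctan2(d[1],d[0]), "wid",np.hypot(*(c[0]-c[1])))
e=[onz(t,*T(*p),.044)[:2] for p in((496,152),(691,175))];d=e[0]-e[1];print("shaft",np.mean(e,0),np.hypot(*d),"yaw",np.arctan2(d[1],d[0])-np.pi/2)
print("eye",*[onz(t,*T(587,143),z) for z in(.14,.145,.15)])
# stand
for n,cm in(("s",s),("t",t)):
    im=cm["img"].astype(int);print(n,im[313,433] if n=="s" else im[293,235], im[262,321])
    g=cm["img"].max(2).astype(int)-cm["img"].min(2)
    m=((g<30)&(cm["img"].max(2)<130)).astype(np.uint8)
    for ct in cv2.findContours(m,cv2.RETR_EXTERNAL,cv2.CHAIN_APPROX_NONE)[0]:
        if 1200<cv2.contourArea(ct)<5000:
            E=cv2.fitEllipse(ct);print(n,E,onz(cm,*E[0],.010),cv2.contourArea(ct))
# peg tips: crop px in 3x crop scaled 800/798... bottom strip
k=266*3; sc=800/(3*(57+57+76+76))
sx=lambda X,x0,off:x0+(X/sc-off)/3-.17
Sp=(sx(455,400,342),280+(452-420)/3-.17);Tp=(sx(661,210,570),260+(514-420)/3-.17)
print("pegtip",Sp,Tp,tri(s,Sp,t,Tp),onz(t,*Tp,.07))
Sb=(sx(75,180,0),175+(458-420)/3-.17);Tb=(sx(277,440,171),240+(467-420)/3-.17)
print("gunbutt",Sb,Tb,tri(s,Sb,t,Tb),onz(t,*Tb,.106),onz(s,*Sb,.106))
E
python3 m1.py
```

```text
foot [[0.6295 0.0518]
 [0.6225 0.0039]
 [0.4947 0.0229]
 [0.5021 0.0713]] [0.5622 0.0375]
len 0.12902013887652183 yaw -0.14962329316483808 wid 0.04849145815805159
shaft [0.5635 0.0389] 0.11083391680121407 yaw -0.141826037277897
eye [0.5609 0.0396 0.14  ] [0.5602 0.0395 0.145 ] [0.5594 0.0394 0.15  ]
s [67 68 66] [117 125 117]
s ((591.532958984375, 442.4079284667969), (13.659388542175293, 165.83023071289062), 23.38102149963379) [0.5715 0.5399 0.01  ] 1200.5
s ((433.0628356933594, 313.8275451660156), (55.273677825927734, 70.35557556152344), 105.35630798339844) [0.4923 0.2272 0.01  ] 3053.5
s ((331.8283996582031, 275.53607177734375), (62.1109504699707, 92.70560455322266), 10.323360443115234) [0.5246 0.0205 0.01  ] 2882.5
s ((278.79266357421875, 184.582275390625), (38.03564453125, 53.90934371948242), 87.50739288330078) [ 0.3627 -0.2479  0.01  ] 1575.0
s ((162.45726013183594, 82.20198822021484), (39.42463302612305, 78.13092803955078), 84.73371887207031) [ 0.1861 -0.8432  0.01  ] 2028.0
s ((116.62336730957031, 26.697887420654297), (55.22489547729492, 81.2180404663086), 138.66876220703125) 
[... 263 characters left out ...]
18263244628906), 41.532413482666016) [0.4838 0.2236 0.01  ] 2365.0
t ((596.449951171875, 296.656982421875), (50.524749755859375, 144.63870239257812), 162.3162841796875) [ 0.4599 -0.5769  0.01  ] 3159.5
t ((148.7072296142578, 121.58638000488281), (24.972288131713867, 99.69660186767578), 90.52000427246094) [0.9051 0.4548 0.01  ] 1711.5
pegtip (437.1175, 290.49666666666667) (239.61250000000004, 291.1633333333333) (array([0.4854, 0.2234, 0.0666]), np.float64(0.0005577224516572996)) [0.485  0.2231 0.07  ]
gunbutt (204.7675, 187.49666666666667) (474.9325, 255.49666666666667) (array([ 0.5477, -0.2883,  0.102 ]), np.float64(0.00017380991332679115)) [ 0.5472 -0.2874  0.106 ] [ 0.5509 -0.2842  0.106 ]
```

```bash
cat >> h.py <<'E'
yaw=-.145;bx=np.array([np.cos(yaw),np.sin(yaw),0]);by=np.array([-np.sin(yaw),np.cos(yaw),0]);ez=np.array([0,0,1.])
nz=-np.sin(.45)*bx+np.cos(.45)*ez;nx=np.cos(.45)*bx+np.sin(.45)*ez
N=np.array([.539,.0415,.094])
def circ(C,a,b,r): return [C+r*(np.cos(t)*a+np.sin(t)*b) for t in np.linspace(0,2*np.pi,60)]
def draw(img,c,pts,x,y,k,col):
    q=np.array([(proj(c,p)-[x,y]+.5)*k-.5 for p in pts]);cv2.polylines(img,[np.round(q).astype(int)],False,col,1)
E
python3 - <<'E'
from h import *
s=ctrl.camera("scene");t=ctrl.camera("top")
P=np.array([.4852,.2232,.07]);G=np.array([.549,-.286,0])
X,Y=np.eye(3)[:2];out=[]
for c,bo in((s,[(290,215),(400,275),(180,175)]),(t,[(275,215),(205,255),(425,225)])):
    r=[]
    for (x,y),w in zip(bo,(100,80,70)):
        im=crop(c["img"],x,y,w,75,4 if w==100 else 3)
        k=4 if w==100 else 3
        if k==4:
            for h,rr in((-.006,.021),(.042,.021),(-.006,.024)): draw(im,c,circ(N+h*nz,nx,by,rr),x,y,k,(0,255,255))
            draw(im,c,circ(N+.037*nz+.04*nx,nx,by,.013),x,y,k,(0,0,255))
            draw(im,c,circ(N+.037*nz+.04*nx,nx,by,.008),x,y,k,(0,0,255))
        for h,rr in((.012,.064),(.07,.005)): draw(im,c,circ(P*[1,1,0]+h*ez,X,Y,rr),x,y,k,(0,255,255))
        for h,rr in((0,.018),(.106,.014)): draw(im,c,circ(G+h*ez,X,Y,rr),x,y,k,(0,255,255))
        r.append(cv2.copyMakeBorder(im,0,300-im.shape[0],0,0,cv2.BORDER_CONSTANT))
    out.append(np.hstack(r)[:,:800])
cv2.imwrite("pics/ov.png",np.vstack(out))
E
```

```text
(no output)
```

View pics/ov.png

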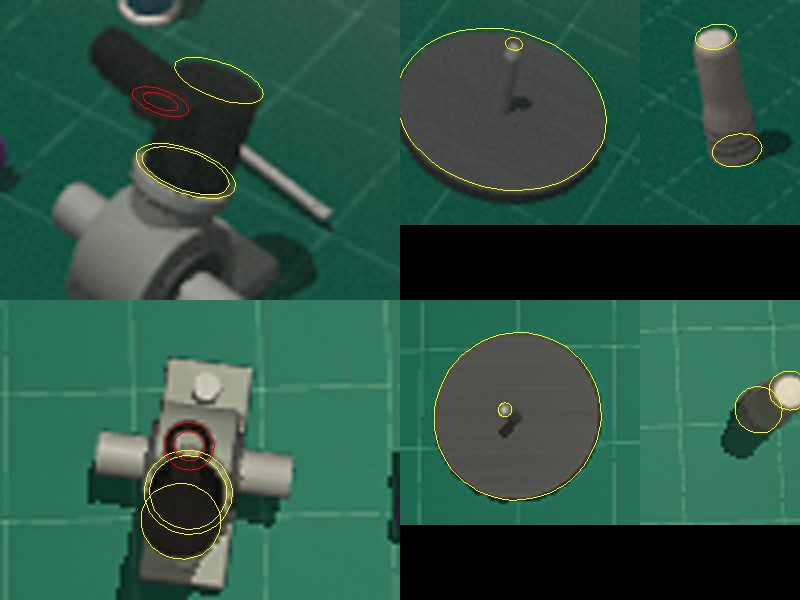

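The overlay agrees with the cap, flange, eye, peg stand and gun to about 1 px. Moving to above the cap.

Call:
{"name": "move_arm", "arguments": {
  "moves": [
    {"gripper": 100, "roll": -6},
    {"gripper": 100, "roll": -6},
    {"gripper": 100, "x": -3.7, "y": 3.3},
    {"gripper": 100, "x": -3.7, "y": 3.3},
    {"gripper": 100, "x": -3.7, "y": 3.3}
  ]
}}

```text
validation failed for argument at $.mo...
```

Call:
{"name": "move_arm", "arguments": {
  "moves": [
    {"gripper": 100, "x": -3.7, "y": 3.3},
    {"gripper": 100, "x": -3.7, "y": 3.3},
    {"gripper": 100, "x": -3.7, "y": 3.3},
    {"gripper": 100, "x": -3.7, "y": 3.3},
    {"gripper": 100, "x": -3.7, "y": 3.3}
  ]
}}

```text
validation failed for argument at $.mo...
```

Call:
{"name": "move_arm", "arguments": {
  "moves": [
    {"gripper": 100, "x": -3.7, "y": 3.3},
    {"gripper": 100, "x": -3.7, "y": 3.3},
    {"gripper": 100, "x": -3.7, "y": 3.3},
    {"gripper": 100, "x": -3.7, "y": 3.3},
    {"gripper": 100}
  ]
}}

```text
validation failed for argument at $.mo...
```

Call:
{"name": "move_arm", "arguments": {
  "moves": [
    {"gripper": 100, "x": 0, "y": 0, "z": 0, "roll": -6},
    {"gripper": 100, "x": 0, "y": 0, "z": 0, "roll": -6}
  ]
}}

```text
time_s: 0.65
eef_pos: [0.1992, 0.5394, 0.4047]
eef_rot: [0.0, 0.755, 0.656, -0.0]
wrist_force: [-0.9, 0.4, 0.6]
opening: 0.998
```

Call:
{"name": "move_arm", "arguments": {
  "moves": [
    {"gripper": 100, "x": -3.7, "y": 3.3, "z": 0, "roll": 0},
    {"gripper": 100, "x": -3.7, "y": 3.3, "z": 0, "roll": 0},
    {"gripper": 100, "x": -3.7, "y": 3.3, "z": 0, "roll": 0},
    {"gripper": 100, "x": -3.7, "y": 3.3, "z": 0, "roll": 0},
    {"gripper": 100, "x": -3.7, "y": 3.3, "z": 0, "roll": 0}
  ]
}}

```text
time_s: 1.27
eef_pos: [0.3365, 0.3312, 0.4049]
eef_rot: [0.0, 0.756, 0.654, 0.0]
wrist_force: [0.4, 1.2, 0.7]
opening: 0.997
```

Call:
{"name": "move_arm", "arguments": {
  "moves": [
    {"gripper": 100, "x": -3.7, "y": 3.3, "z": 0, "roll": 0},
    {"gripper": 100, "x": -3.7, "y": 3.3, "z": 0, "roll": 0},
    {"gripper": 100, "x": -3.7, "y": 3.3, "z": 0, "roll": 0},
    {"gripper": 100, "x": -3.7, "y": 3.3, "z": 0, "roll": 0},
    {"gripper": 100, "x": -3.7, "y": 3.3, "z": 0, "roll": 0}
  ]
}}

```text
time_s: 1.9
eef_pos: [0.4732, 0.1243, 0.405]
eef_rot: [0.0, 0.756, 0.654, 0.0]
wrist_force: [0.2, 0.3, -0.8]
opening: 1.0
```

Call:
{"name": "move_arm", "arguments": {
  "moves": [
    {"gripper": 100, "x": -3.7, "y": 3.3, "z": 0, "roll": 0},
    {"gripper": 100, "x": -3.7, "y": 3.3, "z": 0, "roll": 0},
    {"gripper": 100, "x": 0, "y": 0, "z": 0, "roll": 0},
    {"gripper": 100, "x": 0, "y": 0, "z": 0, "roll": 0}
  ]
}}

```text
time_s: 2.4
eef_pos: [0.527, 0.0432, 0.4044]
eef_rot: [-0.0, 0.756, 0.654, -0.0]
wrist_force: [-0.4, -0.1, -0.1]
opening: 1.0
```

Call:
{"name": "move_arm", "arguments": {
  "moves": [
    {"gripper": 100, "x": 0, "y": 0, "z": 4.4, "roll": 0},
    {"gripper": 100, "x": 0, "y": 0, "z": 4.4, "roll": 0},
    {"gripper": 100, "x": 0, "y": 0, "z": 4.4, "roll": 0},
    {"gripper": 100, "x": 0, "y": 0, "z": 0, "roll": 0},
    {"gripper": 40, "x": 0, "y": 0, "z": 0, "roll": 0}
  ]
}}

```text
time_s: 3.02
eef_pos: [0.5277, 0.0438, 0.2744]
eef_rot: [0.001, 0.756, 0.655, 0.001]
wrist_force: [0.4, 0.0, 0.7]
opening: 0.813
```

Call:
{"name": "move_arm", "arguments": {
  "moves": [
    {"gripper": 30, "x": 0, "y": 0, "z": 0, "roll": 0},
    {"gripper": 30, "x": 0, "y": 0, "z": 0, "roll": 0},
    {"gripper": 30, "x": 0, "y": 0, "z": 0, "roll": 0},
    {"gripper": 30, "x": 0, "y": 0, "z": 0, "roll": 0}
  ]
}}

```text
time_s: 3.52
eef_pos: [0.5281, 0.0431, 0.2753]
eef_rot: [0.001, 0.756, 0.654, 0.001]
wrist_force: [-2.9, 0.7, 9.2]
opening: 0.491
```

Call:
{"name": "move_arm", "arguments": {
  "moves": [
    {"gripper": 30, "x": 0, "y": -0.43, "z": -0.9, "roll": 0},
    {"gripper": 30, "x": 0, "y": -0.65, "z": -1.35, "roll": 0},
    {"gripper": 30, "x": 0, "y": -0.65, "z": -1.35, "roll": 0},
    {"gripper": 30, "x": 0, "y": -0.65, "z": -1.35, "roll": 0},
    {"gripper": 30, "x": 0, "y": -0.65, "z": -1.35, "roll": 0}
  ]
}}

```text
time_s: 4.15
eef_pos: [0.4967, 0.0475, 0.3368]
eef_rot: [0.0, 0.756, 0.654, 0.0]
wrist_force: [0.1, -0.1, -0.3]
opening: 0.493
```

Run:
```python
from h import *
s=ctrl.camera("scene");t=ctrl.camera("top")
cv2.imwrite("pics/lift.png",np.hstack([crop(s["img"],260,140,130,170,3),crop(t["img"],260,190,130,170,3)]))
print(ctrl.get_obs()["wrist_force"],ctrl.get_obs()["eef_pos"])
```

```text
[-0.2962 -0.4839 -0.4154] [0.4972 0.0475 0.3377]
```

View pics/lift.png

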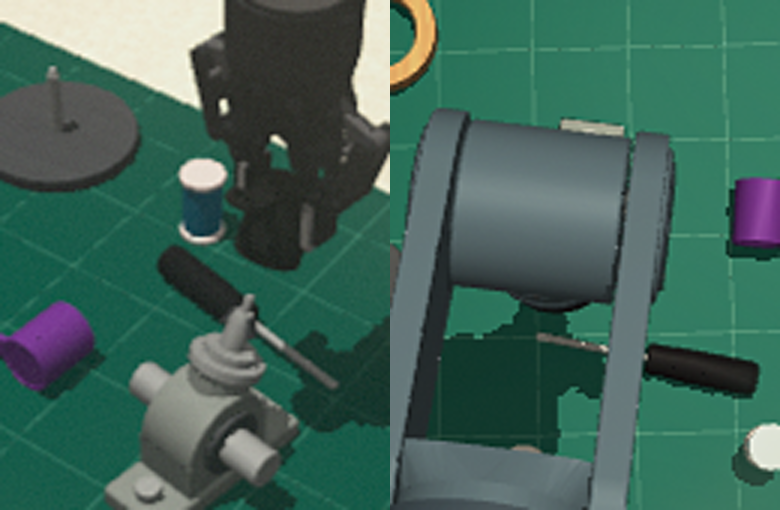

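The cap is off the nipple and held in the fingers, still leaning. The bare nipple shows at (240,330) in the left crop. Because the tool stays vertical, I'll set the cap down on free mat so that it rocks upright, then grip it again.

Call:
{"name": "move_arm", "arguments": {
  "moves": [
    {"gripper": 30, "x": 3.25, "y": -4.05, "z": 0, "roll": 0},
    {"gripper": 30, "x": 3.25, "y": -4.05, "z": 0, "roll": 0},
    {"gripper": 30, "x": 3.25, "y": -4.05, "z": 0, "roll": 0},
    {"gripper": 30, "x": 3.25, "y": -4.05, "z": 0, "roll": 0},
    {"gripper": 30, "x": 0, "y": 0, "z": 4, "roll": 0}
  ]
}}

```text
time_s: 4.88
eef_pos: [0.3549, 0.2017, 0.2975]
eef_rot: [0.001, 0.755, 0.656, 0.003]
wrist_force: [0.4, 0.3, -1.1]
opening: 0.495
```

Call:
{"name": "move_arm", "arguments": {
  "moves": [
    {"gripper": 30, "x": 0, "y": 0, "z": 4, "roll": 0},
    {"gripper": 30, "x": 0, "y": 0, "z": 4, "roll": 0},
    {"gripper": 30, "x": 0, "y": 0, "z": 1, "roll": 0},
    {"gripper": 30, "x": 0, "y": 0, "z": 0, "roll": 0},
    {"gripper": 30, "x": 0, "y": 0, "z": 0, "roll": 0}
  ]
}}

```text
time_s: 5.5
eef_pos: [0.3566, 0.1995, 0.2071]
eef_rot: [0.001, 0.756, 0.654, 0.001]
wrist_force: [-0.1, -0.2, -0.5]
opening: 0.492
```

Call:
{"name": "move_arm", "arguments": {
  "moves": [
    {"gripper": 30, "x": 0, "y": 0, "z": 0.5, "roll": 0},
    {"gripper": 30, "x": 0, "y": 0, "z": 0.3, "roll": 0},
    {"gripper": 30, "x": 0, "y": 0, "z": 0.2, "roll": 0},
    {"gripper": 30, "x": 0, "y": 0, "z": 0, "roll": 0}
  ]
}}

```text
time_s: 6.0
eef_pos: [0.3555, 0.1994, 0.1956]
eef_rot: [-0.0, 0.756, 0.654, -0.0]
wrist_force: [-0.3, 0.8, -0.9]
opening: 0.496
```

Call:
{"name": "move_arm", "arguments": {
  "moves": [
    {"gripper": 30, "x": 0, "y": 0, "z": 0.2, "roll": 0},
    {"gripper": 30, "x": 0, "y": 0, "z": 0.2, "roll": 0},
    {"gripper": 30, "x": 0, "y": 0, "z": 0, "roll": 0}
  ]
}}

```text
time_s: 6.38
eef_pos: [0.3569, 0.1995, 0.194]
eef_rot: [0.001, 0.756, 0.655, 0.0]
wrist_force: [-7.5, -4.7, 31.5]
opening: 0.493
```

Call:
{"name": "move_arm", "arguments": {
  "moves": [
    {"gripper": 30, "x": 0, "y": 0, "z": -0.2, "roll": 0},
    {"gripper": 55, "x": 0, "y": 0, "z": 0, "roll": 0},
    {"gripper": 75, "x": 0, "y": 0, "z": 0, "roll": 0},
    {"gripper": 75, "x": 0, "y": 0, "z": 0, "roll": 0},
    {"gripper": 75, "x": 0, "y": 0, "z": 0, "roll": 0}
  ]
}}

```text
time_s: 7.0
eef_pos: [0.3555, 0.1994, 0.1935]
eef_rot: [-0.0, 0.756, 0.654, -0.0]
wrist_force: [0.2, -0.0, -0.6]
opening: 0.752
```

Run:
```python
from h import *
s=ctrl.camera("scene");t=ctrl.camera("top")
print(proj(s,[.37,.2,.03]),proj(t,[.37,.2,.03]))
cv2.imwrite("pics/drop.png",np.hstack([crop(s["img"],320,160,130,170,3),crop(t["img"],180,250,130,170,3)]))
print(ctrl.get_obs()["wrist_force"],ctrl.get_obs()["eef_pos"])
```

```text
[451.7277 261.486 ] [252.6981 343.8579]
[ 0.9157 -0.0217 -0.7379] [0.3556 0.1994 0.1936]
```

View pics/drop.png

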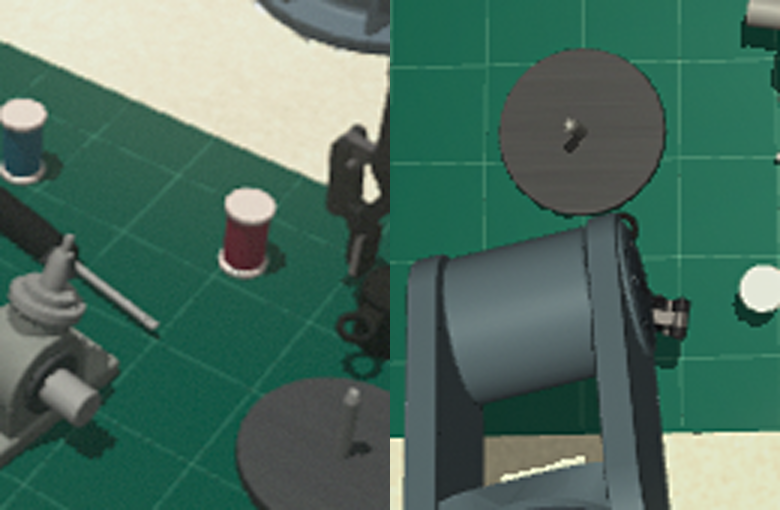

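Call:
{"name": "move_arm", "arguments": {
  "moves": [
    {"gripper": 100, "x": 0, "y": 0, "z": -4, "roll": 0},
    {"gripper": 100, "x": 0, "y": 0, "z": -5, "roll": 0},
    {"gripper": 100, "x": 0, "y": 0, "z": -5, "roll": 0},
    {"gripper": 100, "x": 0, "y": -5, "z": 0, "roll": 0},
    {"gripper": 100, "x": 0, "y": 0, "z": 0, "roll": 0}
  ]
}}

```text
time_s: 7.72
eef_pos: [0.3038, 0.2068, 0.3336]
eef_rot: [-0.0, 0.756, 0.655, -0.0]
wrist_force: [0.9, -0.1, -0.6]
opening: 1.001
```

Run:
```python
from h import *
s=ctrl.camera("scene");t=ctrl.camera("top")
print("eye",tri(s,(438.7,268.5),t,(258.8,324.8)), onz(s,438.7,268.5,.0405))
cv2.imwrite("pics/drop2.png",np.hstack([crop(s["img"],400,210,100,125,4),crop(t["img"],205,290,100,125,4)]))
print(ctrl.get_obs()["eef_pos"])
```

```text
eye (array([0.4104, 0.188 , 0.0374]), np.float64(0.006057308123672857)) [0.4117 0.1916 0.0405]
[0.306  0.2066 0.3337]
```

View pics/drop2.png

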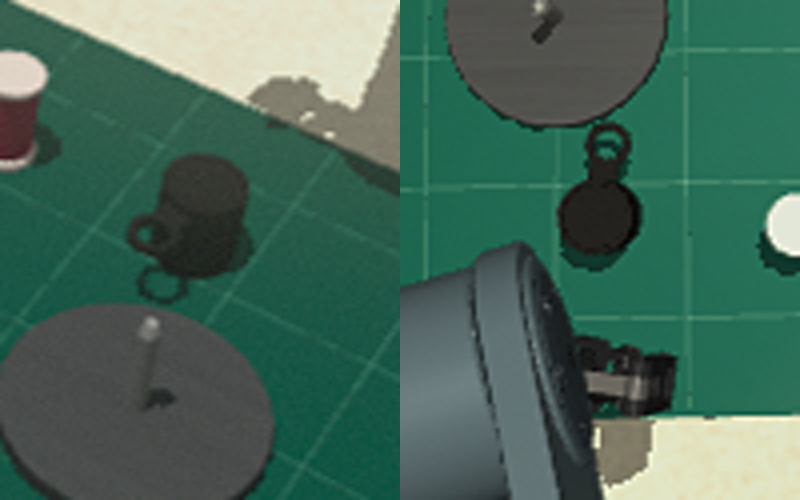

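Run:
```python
from h import *
s=ctrl.camera("scene");t=ctrl.camera("top")
ct,et,cs,es=(254.4,343.9),(256.6,325.9),(450.6,255.1),(437.1,268.3)
for n,a,b,z in(("top",cs,ct,.048),("eye",es,et,.0405)): print(n,tri(s,a,t,b),onz(s,*a,z),onz(t,*b,z))
# systematic check with peg tip
print("peg",onz(s,437.1,290.5,.07),onz(t,239.6,291.2,.07))
a=onz(t,*ct,.048);b=onz(t,*et,.0405);d=b-a;print(np.hypot(*d[:2]),np.arctan2(d[1],d[0]))
a=onz(s,*cs,.048);b=onz(s,*es,.0405);d=b-a;print(np.hypot(*d[:2]),np.arctan2(d[1],d[0]))
```

```text
top (array([0.3697, 0.1945, 0.0444]), np.float64(0.0007298759974056903)) [0.373 0.196 0.048] [0.3699 0.1937 0.048 ]
eye (array([0.4099, 0.189 , 0.0378]), np.float64(0.002387931693780793)) [0.413  0.1889 0.0405] [0.4093 0.1898 0.0405]
peg [0.4885 0.2241 0.07  ] [0.4849 0.2231 0.07  ]
0.03958003566049321 -0.09898247627244555
0.04060504829125617 -0.17456182174783724
```

The cap stands upright: its closed end is at (451,255) in the scene view and (254,344) in the top view, with the eye toward +x. Re-gripping.

Call:
{"name": "move_arm", "arguments": {
  "moves": [
    {"gripper": 100, "x": -0.1, "y": 3.3, "z": 0, "roll": 0},
    {"gripper": 100, "x": 0, "y": 3.3, "z": 0, "roll": 0},
    {"gripper": 100, "x": 0, "y": 0, "z": 5, "roll": 0},
    {"gripper": 100, "x": 0, "y": 0, "z": 5, "roll": 0},
    {"gripper": 100, "x": 0, "y": 0, "z": 3, "roll": 0}
  ]
}}

```text
time_s: 8.55
eef_pos: [0.3711, 0.1955, 0.2008]
eef_rot: [-0.001, 0.757, 0.654, -0.002]
wrist_force: [-0.0, -0.7, -0.1]
opening: 1.002
```

Call:
{"name": "move_arm", "arguments": {
  "moves": [
    {"gripper": 100, "x": 0, "y": 0, "z": 1.7, "roll": 0},
    {"gripper": 70, "x": 0, "y": 0, "z": 0, "roll": 0},
    {"gripper": 50, "x": 0, "y": 0, "z": 0, "roll": 0},
    {"gripper": 30, "x": 0, "y": 0, "z": 0, "roll": 0},
    {"gripper": 30, "x": 0, "y": 0, "z": 0, "roll": 0}
  ]
}}

```text
time_s: 9.18
eef_pos: [0.372, 0.1962, 0.1877]
eef_rot: [0.001, 0.756, 0.654, 0.001]
wrist_force: [0.2, -0.2, 4.0]
opening: 0.491
```

Call:
{"name": "move_arm", "arguments": {
  "moves": [
    {"gripper": 30, "x": 0, "y": 0, "z": 0, "roll": 0},
    {"gripper": 30, "x": 0, "y": 0, "z": 0, "roll": 0},
    {"gripper": 30, "x": 0, "y": 0, "z": 0, "roll": 0}
  ]
}}

```text
time_s: 9.55
eef_pos: [0.372, 0.1962, 0.1877]
eef_rot: [0.001, 0.756, 0.654, 0.001]
wrist_force: [-0.5, -1.1, 7.0]
opening: 0.492
```

Call:
{"name": "move_arm", "arguments": {
  "moves": [
    {"gripper": 30, "x": 0, "y": 0, "z": -3, "roll": 0},
    {"gripper": 30, "x": 0, "y": 0, "z": -3, "roll": 0},
    {"gripper": 30, "x": 2.2, "y": 3.5, "z": 0, "roll": 0},
    {"gripper": 30, "x": 2.2, "y": 3.5, "z": 0, "roll": 0},
    {"gripper": 30, "x": 0, "y": 0, "z": 0, "roll": 0}
  ]
}}

```text
time_s: 10.18
eef_pos: [0.4491, 0.2302, 0.2474]
eef_rot: [0.001, 0.756, 0.654, 0.001]
wrist_force: [-0.6, -0.7, -0.5]
opening: 0.499
```

Call:
{"name": "move_arm", "arguments": {
  "moves": [
    {"gripper": 30, "x": 0, "y": 0, "z": 0, "roll": 0},
    {"gripper": 30, "x": 0, "y": 0, "z": 0, "roll": 0}
  ]
}}

```text
time_s: 10.42
eef_pos: [0.4458, 0.2293, 0.2463]
eef_rot: [-0.0, 0.756, 0.654, -0.001]
wrist_force: [0.6, 0.1, -1.4]
opening: 0.493
```

Run:
```python
from h import *
s=ctrl.camera("scene");t=ctrl.camera("top")
print(proj(s,[.485,.223,.07]),proj(t,[.485,.223,.07]))
cv2.imwrite("pics/hang.png",np.hstack([crop(s["img"],395,245,80,100,5),crop(t["img"],200,250,80,100,5)]))
print(ctrl.get_obs()["eef_pos"])
```

```text
[437.4671 289.0171] [239.638  291.1575]
[0.4462 0.2293 0.2466]
```

View pics/hang.png

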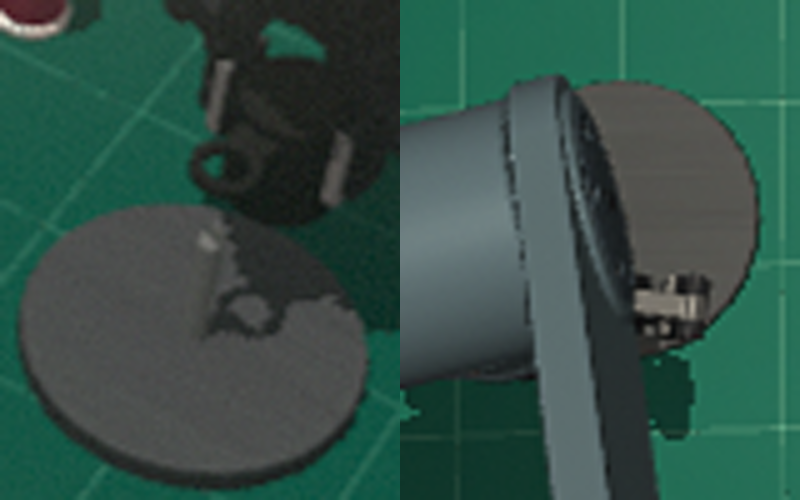

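Run:
```python
from h import *
s=ctrl.camera("scene")
for z in(.097,.099,.101): print(onz(s,439.0,277.6,z))
for p in((436.2,292.2),(437.1,291)): print(onz(s,*p,.07))
def eye_scene(z0): pass
```

```text
[0.483  0.2207 0.097 ]
[0.4848 0.2213 0.099 ]
[0.4866 0.2219 0.101 ]
[0.493  0.2247 0.07  ]
[0.4895 0.2247 0.07  ]
```

Call:
{"name": "move_arm", "arguments": {
  "moves": [
    {"gripper": 30, "x": 0.2, "y": 0.2, "z": 1.0, "roll": 0},
    {"gripper": 30, "x": 0, "y": 0, "z": 1.2, "roll": 0},
    {"gripper": 30, "x": 0, "y": 0, "z": 0.4, "roll": 0},
    {"gripper": 30, "x": 0, "y": 0, "z": 0.4, "roll": 0},
    {"gripper": 30, "x": 0, "y": 0, "z": 0, "roll": 0}
  ]
}}

```text
time_s: 11.2
eef_pos: [0.4491, 0.2312, 0.2163]
eef_rot: [-0.0, 0.756, 0.654, -0.0]
wrist_force: [-0.7, -0.3, -0.0]
opening: 0.492
```

Call:
{"name": "move_arm", "arguments": {
  "moves": [
    {"gripper": 30, "x": 0, "y": 0, "z": 0.2, "roll": 0},
    {"gripper": 30, "x": 0, "y": 0, "z": 0.2, "roll": 0}
  ]
}}

```text
time_s: 11.45
eef_pos: [0.4493, 0.2313, 0.2128]
eef_rot: [0.0, 0.756, 0.654, 0.0]
wrist_force: [-0.3, 0.2, 0.1]
opening: 0.495
```

Run:
```python
from h import *
s=ctrl.camera("scene")
cv2.imwrite("pics/hang2.png",crop(s["img"],405,250,70,60,8))
o=ctrl.get_obs();print(o["eef_pos"],o["wrist_force"],o["torque"])
```

```text
[0.4491 0.2312 0.2125] [-0.3793  0.013  -0.6473] [0.0466 0.0092 0.0728]
```

View pics/hang2.png

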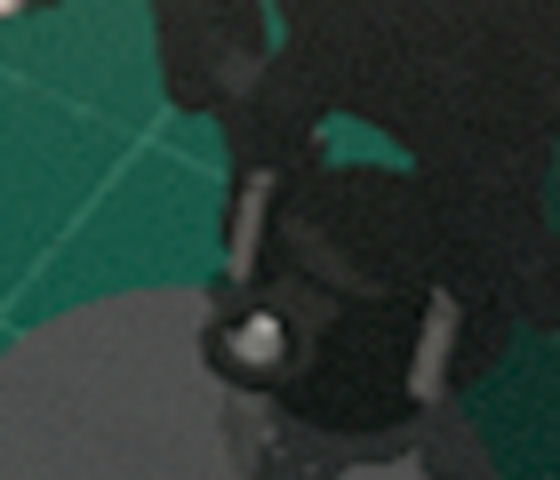

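The peg tip stands inside the eye (264,335 against the eye's centre at 258,345), with no contact force. Continuing down.

Call:
{"name": "move_arm", "arguments": {
  "moves": [
    {"gripper": 30, "x": 0, "y": 0, "z": 0.4, "roll": 0},
    {"gripper": 30, "x": 0, "y": 0, "z": 0.4, "roll": 0},
    {"gripper": 30, "x": 0, "y": 0, "z": 0.2, "roll": 0},
    {"gripper": 30, "x": 0, "y": 0, "z": 0.1, "roll": 0},
    {"gripper": 30, "x": 0, "y": 0, "z": 0, "roll": 0}
  ]
}}

```text
time_s: 12.12
eef_pos: [0.4492, 0.2312, 0.2016]
eef_rot: [-0.0, 0.756, 0.654, -0.0]
wrist_force: [-0.8, -0.6, -0.7]
opening: 0.491
```

Call:
{"name": "move_arm", "arguments": {
  "moves": [
    {"gripper": 30, "x": 0, "y": 0, "z": 0.1, "roll": 0},
    {"gripper": 30, "x": 0, "y": 0, "z": 0.1, "roll": 0},
    {"gripper": 30, "x": 0, "y": 0, "z": 0, "roll": 0}
  ]
}}

```text
time_s: 12.5
eef_pos: [0.4492, 0.2313, 0.1998]
eef_rot: [0.0, 0.756, 0.654, 0.0]
wrist_force: [-0.4, 0.4, 0.5]
opening: 0.491
```

Call:
{"name": "move_arm", "arguments": {
  "moves": [
    {"gripper": 60, "x": 0, "y": 0, "z": 0, "roll": 0},
    {"gripper": 80, "x": 0, "y": 0, "z": 0, "roll": 0},
    {"gripper": 80, "x": 0, "y": 0, "z": 0, "roll": 0},
    {"gripper": 80, "x": 0, "y": 0, "z": -2, "roll": 0},
    {"gripper": 80, "x": 0, "y": 0, "z": -4, "roll": 0}
  ]
}}

```text
time_s: 13.12
eef_pos: [0.4483, 0.231, 0.2588]
eef_rot: [-0.001, 0.756, 0.654, -0.002]
wrist_force: [0.5, 0.1, 0.2]
opening: 0.799
```

Call:
{"name": "move_arm", "arguments": {
  "moves": [
    {"gripper": 100, "x": 0, "y": 0, "z": -5, "roll": 0},
    {"gripper": 100, "x": 0, "y": 0, "z": -5, "roll": 0},
    {"gripper": 100, "x": -4.98, "y": 1.73, "z": 0, "roll": 0},
    {"gripper": 100, "x": -4.98, "y": 1.73, "z": 0, "roll": 0},
    {"gripper": 100, "x": -4.98, "y": 1.73, "z": 0, "roll": 0}
  ]
}}

```text
time_s: 13.75
eef_pos: [0.479, 0.0746, 0.36]
eef_rot: [0.0, 0.756, 0.655, 0.0]
wrist_force: [1.1, 0.8, -0.1]
opening: 0.999
```

Call:
{"name": "move_arm", "arguments": {
  "moves": [
    {"gripper": 100, "x": -4.98, "y": 1.73, "z": 0, "roll": 0},
    {"gripper": 100, "x": -4.98, "y": 1.73, "z": 0, "roll": 0},
    {"gripper": 100, "x": -4.98, "y": 1.73, "z": 0, "roll": 0},
    {"gripper": 100, "x": -4.98, "y": 1.73, "z": 0, "roll": 0},
    {"gripper": 100, "x": -4.98, "y": 1.73, "z": 0, "roll": 0}
  ]
}}

```text
time_s: 14.38
eef_pos: [0.5289, -0.1847, 0.3597]
eef_rot: [0.0, 0.756, 0.654, 0.0]
wrist_force: [1.6, 0.9, -0.2]
opening: 0.999
```

Call:
{"name": "move_arm", "arguments": {
  "moves": [
    {"gripper": 100, "x": -4.98, "y": 1.73, "z": 0, "roll": 0},
    {"gripper": 100, "x": -4.98, "y": 1.73, "z": 0, "roll": 0},
    {"gripper": 100, "x": 0, "y": 0, "z": 0, "roll": 0},
    {"gripper": 100, "x": 0, "y": 0, "z": 0, "roll": 0}
  ]
}}

```text
time_s: 14.88
eef_pos: [0.5485, -0.2861, 0.3591]
eef_rot: [-0.001, 0.756, 0.654, 0.0]
wrist_force: [-0.2, 0.2, -1.2]
opening: 0.999
```

Run:
```python
from h import *
s=ctrl.camera("scene");t=ctrl.camera("top")
cv2.imwrite("pics/hung.png",np.hstack([crop(s["img"],395,245,80,100,5),crop(t["img"],200,250,80,100,5)]))
o=ctrl.get_obs();print(o["eef_pos"],o["wrist_force"])
```

```text
[ 0.5487 -0.2852  0.3595] [-0.02   -0.1965  0.6056]
```

View pics/hung.png

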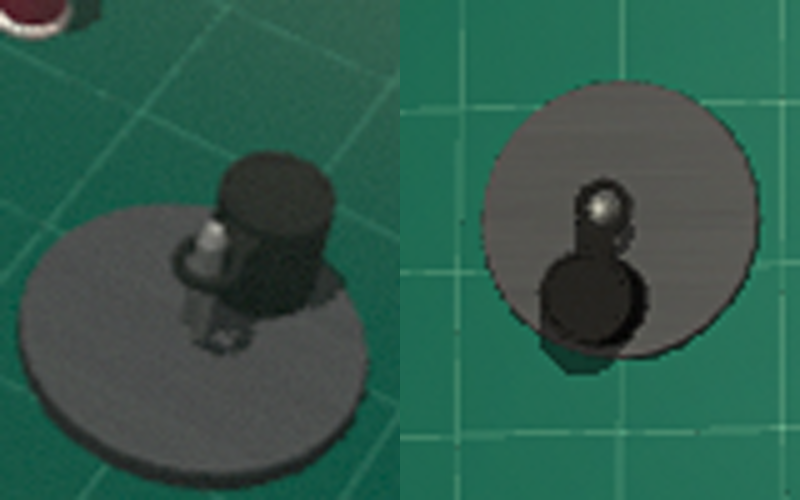

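The cap hangs with the peg through its eye and its rim on the disc. The gun is next.

Call:
{"name": "move_arm", "arguments": {
  "moves": [
    {"gripper": 100, "x": 0, "y": 0, "z": 5, "roll": 0},
    {"gripper": 100, "x": 0, "y": 0, "z": 5, "roll": 0},
    {"gripper": 100, "x": 0, "y": 0, "z": 2.4, "roll": 0},
    {"gripper": 60, "x": 0, "y": 0, "z": 0, "roll": 0},
    {"gripper": 50, "x": 0, "y": 0, "z": 0, "roll": 0}
  ]
}}

```text
time_s: 15.6
eef_pos: [0.5494, -0.2861, 0.2373]
eef_rot: [0.001, 0.756, 0.655, 0.0]
wrist_force: [-0.4, -0.5, -0.1]
opening: 0.606
```

Call:
{"name": "move_arm", "arguments": {
  "moves": [
    {"gripper": 40, "x": 0, "y": 0, "z": 0, "roll": 0},
    {"gripper": 20, "x": 0, "y": 0, "z": 0, "roll": 0},
    {"gripper": 20, "x": 0, "y": 0, "z": 0, "roll": 0},
    {"gripper": 20, "x": 0, "y": 0, "z": 0, "roll": 0},
    {"gripper": 20, "x": 0, "y": 0, "z": 0, "roll": 0}
  ]
}}

```text
time_s: 16.23
eef_pos: [0.5494, -0.2869, 0.2379]
eef_rot: [0.002, 0.756, 0.654, 0.0]
wrist_force: [-0.4, 2.2, 7.2]
opening: 0.331
```

Call:
{"name": "move_arm", "arguments": {
  "moves": [
    {"gripper": 20, "x": 0, "y": 0, "z": -3, "roll": 0},
    {"gripper": 20, "x": 0, "y": 0, "z": -4, "roll": 0},
    {"gripper": 20, "x": 0, "y": 0, "z": 0, "roll": 0},
    {"gripper": 20, "x": 0, "y": 0, "z": 0, "roll": 0}
  ]
}}

```text
time_s: 16.73
eef_pos: [0.5482, -0.2861, 0.3046]
eef_rot: [-0.001, 0.756, 0.654, -0.0]
wrist_force: [-0.4, -0.1, -2.9]
opening: 0.339
```

Call:
{"name": "move_arm", "arguments": {
  "moves": [
    {"gripper": 20, "x": 4.53, "y": 0.29, "z": 0, "roll": 0},
    {"gripper": 20, "x": 4.53, "y": 0.29, "z": 0, "roll": 0},
    {"gripper": 20, "x": 4.53, "y": 0.29, "z": 0, "roll": 0},
    {"gripper": 20, "x": 4.53, "y": 0.29, "z": 0, "roll": 0},
    {"gripper": 20, "x": 4.53, "y": 0.29, "z": 0, "roll": 0}
  ]
}}

```text
time_s: 17.35
eef_pos: [0.595, -0.0627, 0.3032]
eef_rot: [-0.002, 0.756, 0.654, -0.001]
wrist_force: [1.1, 0.9, -4.3]
opening: 0.336
```

Call:
{"name": "move_arm", "arguments": {
  "moves": [
    {"gripper": 20, "x": 4.53, "y": 0.29, "z": 0, "roll": 0},
    {"gripper": 20, "x": 0, "y": 0, "z": 0, "roll": 0},
    {"gripper": 20, "x": 0, "y": 0, "z": 1.6, "roll": 0},
    {"gripper": 20, "x": 0, "y": 0, "z": 1.6, "roll": 0},
    {"gripper": 20, "x": 0, "y": 0, "z": 0, "roll": 0}
  ]
}}

```text
time_s: 17.98
eef_pos: [0.6037, -0.0209, 0.2705]
eef_rot: [-0.002, 0.757, 0.654, -0.002]
wrist_force: [-0.5, 0.3, -3.2]
opening: 0.337
```

```bash
cat > pos.py <<'E'
from h import *
B=np.array([.5628,.038,0])
o=ctrl.get_obs();p=o["eef_pos"]-B;w,x,y,z=o["eef_rot"]
print("bx,by,z mm",1e3*p@bx,1e3*p@by,1e3*p[2],"yaw",2*np.arctan2(y,x)-np.pi/2,"F bx,by,z",o["wrist_force"]@bx,o["wrist_force"]@by,o["wrist_force"][2],"open",o["opening"],"t",o["time_s"])
E
python3 pos.py
```

```text
bx,by,z mm 49.027512717416776 -52.348445500862006 270.5337635988004 yaw -0.14608789814227818 F bx,by,z -0.5624818366569976 0.20045489275217612 -3.1984208663820586 open 0.33670703528760154 t 17.975
```

Call:
{"name": "move_arm", "arguments": {
  "moves": [
    {"gripper": 20, "x": 0.15, "y": -1.2, "z": -0.1, "roll": 0},
    {"gripper": 20, "x": 0, "y": -0.6, "z": 0, "roll": 0},
    {"gripper": 20, "x": 0, "y": -0.5, "z": 0, "roll": 0},
    {"gripper": 20, "x": 0, "y": 0, "z": 0, "roll": 0}
  ]
}}

```text
time_s: 18.48
eef_pos: [0.5834, -0.0154, 0.2762]
eef_rot: [0.002, 0.756, 0.654, 0.002]
wrist_force: [5.8, -0.3, -6.5]
opening: 0.337
```

```bash
python3 pos.py
```

```text
bx,by,z mm 28.083331633478636 -49.89652599161301 276.2072014231766 yaw -0.14454416235904244 F bx,by,z 5.770403727969848 0.5349674410740877 -6.469164858230464 open 0.33673435357967313 t 18.475
```

Call:
{"name": "move_arm", "arguments": {
  "moves": [
    {"gripper": 20, "x": 0, "y": -0.5, "z": 0, "roll": 0},
    {"gripper": 20, "x": 0, "y": -0.5, "z": 0, "roll": 0},
    {"gripper": 20, "x": 0, "y": 0, "z": 0, "roll": 0}
  ]
}}

```text
time_s: 18.85
eef_pos: [0.5742, -0.0141, 0.2773]
eef_rot: [0.003, 0.756, 0.654, 0.003]
wrist_force: [6.7, -0.6, -0.7]
opening: 0.337
```

```bash
python3 pos.py
```

```text
bx,by,z mm 18.801929902018664 -49.90363816764265 277.29649922570826 yaw -0.14455150417639895 F bx,by,z 6.732464118411993 0.4008895015413926 -0.710137850711638 open 0.33686972052562103 t 18.85
```

Call:
{"name": "move_arm", "arguments": {
  "moves": [
    {"gripper": 20, "x": 0, "y": -0.5, "z": 0.1, "roll": 0},
    {"gripper": 20, "x": 0, "y": -0.5, "z": 0.1, "roll": 0},
    {"gripper": 20, "x": 0, "y": -0.5, "z": 0.1, "roll": 0},
    {"gripper": 20, "x": 0, "y": -0.4, "z": 0, "roll": 0},
    {"gripper": 20, "x": 0, "y": 0, "z": 0, "roll": 0}
  ]
}}

```text
time_s: 19.48
eef_pos: [0.5557, -0.0115, 0.275]
eef_rot: [0.004, 0.756, 0.654, 0.003]
wrist_force: [5.3, -0.4, 0.8]
opening: 0.332
```

```bash
python3 pos.py
python3 - <<'E'
from h import *
s=ctrl.camera("scene")
cv2.imwrite("pics/tilt.png",crop(s["img"],250,170,150,150,4))
E
```

```text
bx,by,z mm 0.17750756056988737 -50.022704439513724 274.95101524935114 yaw -0.14448528237931524 F bx,by,z 5.346241228007299 0.36838759517302505 0.8204752702976083 open 0.3316914670982652 t 19.475
```

View pics/tilt.png

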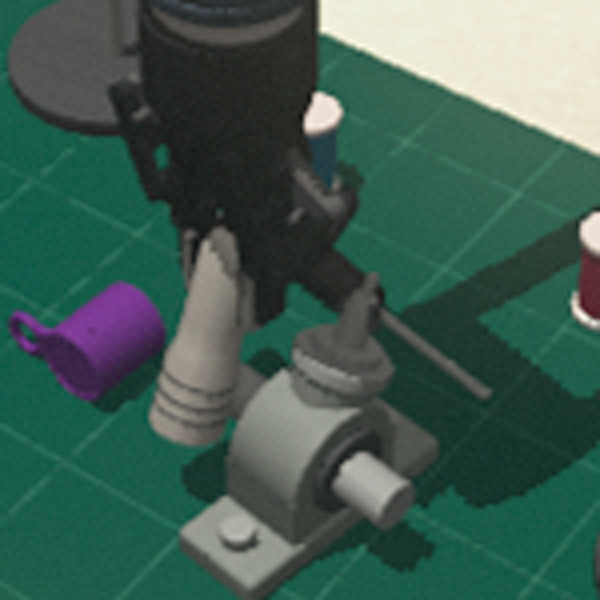

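The gun has pivoted in the grip. It leans with its mouth toward +x, mouth rim ends near crop (149,410) and (223,438). Measuring the lean numerically.

Run:
```python
from h import *
s=ctrl.camera("scene");im=cv2.cvtColor(s["img"],cv2.COLOR_RGB2HSV)
x0,y0=280,225
sub=im[y0:285,x0:316]; m=((sub[:,:,1]<75)&(sub[:,:,2]>85)).astype(np.uint8)
for r in m[::1]: print("".join(".#"[v] for v in r))
```

```text
....................................
....................................
........................##..........
.................#.....#####........
......................######........
.....................########.......
....................#########.......
....................#########.......
....................#########.......
...................##########.......
...................##########.......
...................##########.......
..................###########.......
................#.##########........
................#.##########........
................#############.......
...#.............############.......
.................############.......
.................############.......
.................############.......
................#############..#....
................#############..#....
................#############..#....
................#############..#....
...............##############..#....
..........#....##############.......
..............###############.......
..............###############.......
..............##############........
..............#############
[... 419 characters left out ...]
.......##################...######
.........################....#######
.........#############.......#######
........##############.##.....######
........##################.....#####
........#################......#####
........###########............#####
.......###############........######
.......#################......######
.......###############.......#######
........##########...........#######
........##############.......#######
..........############......########
...........###########......########
.............##########.....########
.................##.........########
............................########
............................########
.............................#######
```

Run:
```python
from h import *
B=np.array([.5628,.038,0])
s=ctrl.camera("scene");p=ctrl.get_obs()["eef_pos"]
off=np.array([.0035,.001,0]) # scene-camera bias seen on peg, cap (scene reads this much more)
for pz in(.155,.151):
  for th in(.35,.4,.45,.5):
    a=-np.sin(th)*bx+np.cos(th)*ez;nxx=np.cos(th)*bx+np.sin(th)*ez
    M=p-pz*ez-(.238-pz)*a
    q=np.array([proj(s,P+off) for P in circ(M,nxx,by,.018)])
    q1=np.array([proj(s,P+off) for P in circ(M+.038*a,nxx,by,.018)])
    bt=np.array([proj(s,P+off) for P in circ(M+.106*a,nxx,by,.014)])
    print(pz,th,"left",q[q[:,0].argmin()],"bottom",q[q[:,1].argmax()],"shoulder left",q1[q1[:,0].argmin()],"butt top",bt[bt[:,1].argmin()])
```

```text
0.155 0.35 left [288.3985 274.4203] bottom [300.2672 281.4946] shoulder left [292.6595 257.74  ] butt top [307.7981 224.1386]
0.155 0.4 left [286.9458 274.6657] bottom [299.7427 281.8843] shoulder left [291.9038 257.71  ] butt top [307.4583 224.1397]
0.155 0.45 left [285.5228 274.8173] bottom [298.3024 282.1992] shoulder left [291.1725 257.6252] butt top [307.1635 224.1456]
0.155 0.5 left [284.133 274.874] bottom [297.7637 282.4596] shoulder left [290.4631 257.0392] butt top [306.9251 224.1523]
0.151 0.35 left [287.8626 274.7158] bottom [299.7354 281.7991] shoulder left [292.1177 258.027 ] butt top [307.2591 224.4026]
0.151 0.4 left [286.3329 274.9882] bottom [299.1361 282.2169] shoulder left [291.2857 258.0214] butt top [306.8454 224.4231]
0.151 0.45 left [284.8332 275.1625] bottom [297.6203 282.5559] shoulder left [290.4789 257.9564] butt top [306.478  224.4437]
0.151 0.5 left [283.3673 275.2375] bottom [297.0086 282.8357] shoulder left [289.6963 257.3845] butt top [306.1686 224.4604]
```

Silhouette and contact geometry both give about 0.40 rad. Adding 0.05.

Call:
{"name": "move_arm", "arguments": {
  "moves": [
    {"gripper": 20, "x": 0, "y": -0.3, "z": 0.1, "roll": 0},
    {"gripper": 20, "x": 0, "y": -0.2, "z": 0.1, "roll": 0},
    {"gripper": 20, "x": 0, "y": 0, "z": 0, "roll": 0}
  ]
}}

```text
time_s: 20.0
eef_pos: [0.5519, -0.0111, 0.274]
eef_rot: [0.005, 0.756, 0.654, 0.004]
wrist_force: [6.9, -1.0, 4.6]
opening: 0.338
```

```bash
python3 pos.py
```

```text
bx,by,z mm -3.7230093317950375 -50.11707550780472 274.04747328646914 yaw -0.14459679890851063 F bx,by,z 7.015547425778377 -0.029416992892185908 4.5986562124898365 open 0.33826307200338096 t 20.0
```

Call:
{"name": "move_arm", "arguments": {
  "moves": [
    {"gripper": 20, "x": 0, "y": 0.7, "z": 0, "roll": 0},
    {"gripper": 20, "x": 0, "y": 1.5, "z": 0, "roll": 0},
    {"gripper": 20, "x": 0, "y": 1.5, "z": -1, "roll": 0},
    {"gripper": 20, "x": 0, "y": 0, "z": -4, "roll": 0},
    {"gripper": 20, "x": 0, "y": 0, "z": -5, "roll": 0}
  ]
}}

```text
time_s: 20.62
eef_pos: [0.5846, -0.0154, 0.3687]
eef_rot: [-0.002, 0.756, 0.654, -0.002]
wrist_force: [0.6, -1.6, -3.3]
opening: 0.337
```

Call:
{"name": "move_arm", "arguments": {
  "moves": [
    {"gripper": 20, "x": 0, "y": 0, "z": -2, "roll": 0},
    {"gripper": 20, "x": 0, "y": 0, "z": 0, "roll": 0},
    {"gripper": 20, "x": 0, "y": 0, "z": 0, "roll": 0}
  ]
}}

```text
time_s: 21.0
eef_pos: [0.5848, -0.0155, 0.3879]
eef_rot: [-0.001, 0.756, 0.654, -0.001]
wrist_force: [-0.5, 0.4, -4.1]
opening: 0.335
```

```bash
python3 pos.py
python3 - <<'E'
from h import *
s=ctrl.camera("scene");im=cv2.cvtColor(s["img"],cv2.COLOR_RGB2HSV);p=ctrl.get_obs()["eef_pos"]
off=np.array([.0035,.001,0])
for th in(.35,.4,.45,.5):
    pz=.155;a=-np.sin(th)*bx+np.cos(th)*ez;nxx=np.cos(th)*bx+np.sin(th)*ez
    M=p-pz*ez-(.238-pz)*a
    q=np.array([proj(s,P+off) for P in circ(M,nxx,by,.018)])
    print(th,"left",q[q[:,0].argmin()],"right",q[q[:,0].argmax()],"bottom",q[q[:,1].argmax()])
c=q.mean(0).astype(int);x0,y0=c[0]-18,c[1]-25
sub=im[y0:y0+42,x0:x0+40]; m=((sub[:,:,1]<75)&(sub[:,:,2]>85))
print(x0,y0)
for r in m[::1]: print("".join(".#"[int(v)] for v in r))
E
```

```text
bx,by,z mm 29.460011916346048 -49.73508608787465 387.87032353285247 yaw -0.14431758140982187 F bx,by,z -0.535553077390474 0.3057215769202049 -4.062828153822982 open 0.33512864694896766 t 21.0
0.35 left [273.221  239.2538] right [293.5996 243.0111] bottom [287.1182 246.6207]
0.4 left [271.5752 239.402 ] right [291.8622 243.8034] bottom [285.462  246.9509]
0.45 left [269.9596 239.4443] right [290.132  244.5011] bottom [284.8166 247.2131]
0.5 left [268.3781 239.3793] right [288.4127 245.1017] bottom [284.123  247.4015]
260 217
..................##################....
..................#################.....
.................###################....
.................##################.....
.................##################.....
................###################.....
................###################.....
................###################.....
................###################.....
...............####################.....
...............###################......
...............####################.....
...............###################......
..............#############..........
[... 451 characters left out ...]
...
...............##############...........
.................###########............
...................#########............
.......................#####............
........................................
........................................
........................................
........................................
.....#..................................
........................................
........................................
........................................
........................................
........................................
........................................
........................................
........................................
```

```bash
cat > ang.py <<'E'
from h import *
s=ctrl.camera("scene");R=np.mean([ctrl.camera("scene")["img"][:,:,0].astype(float) for _ in range(4)],0)
p=ctrl.get_obs()["eef_pos"];off=np.array([.0035,.001,0])
def sil(th,L,n=9):
    a=-np.sin(th)*bx+np.cos(th)*ez;nn=np.cos(th)*bx+np.sin(th)*ez;M=p-.155*ez-L*a
    out=[]
    for h in np.linspace(.006,.034,n):
        q=np.array([proj(s,P+off) for P in circ(M+h*a,nn,by,.018)]);out.append((q[q[:,0].argmin()],q[q[:,0].argmax()]))
    return np.array(out)
# silhouette edges: take row range of th=.4 prediction
P=sil(.4,.082);f=np.polyfit(P[:,0,1],P[:,0,0],1);g=np.polyfit(P[:,1,1],P[:,1,0],1)
r0,r1=int(P[:,0,1].min())+1,int(P[:,0,1].max());E=[]
def cross(v,row,xs):
    val=np.interp(xs,np.arange(640),R[row]);lo,hi=val.min(),np.percentile(val,90);h=(lo+hi)/2
    i=np.argmax((val[:-1]-h)*(val[1:]-h)<=0);return xs[i]
for r in range(r0,r1+1):
    x=np.polyval(f,r);E.append((r,cross(None,r,np.arange(x-8,x+6,.05))))
E=np.array(E);k=np.polyfit(E[:,0],E[:,1],1);res=E[:,1]-np.polyval(k,E[:,0]);ok=abs(res)<.7;k=np.polyfit(E[ok,0],E[ok,1],1)
print("left edge obs slope %.4f  x@mid %.2f"%(k[0],np.polyval(k,(r0+r1)/2)),"rms",res.std(),"n",ok.sum())
for th in(.3,.35,.4,.45,.5):
    Q=sil(th,.082);kk=np.polyfit(Q[:,0,1],Q[:,0,0],1);print(th,"%.4f %.2f"%(kk[0],np.polyval(kk,(r0+r1)/2)))
E
python3 ang.py
```

```text
left edge obs slope -0.2333  x@mid 274.27 rms 0.19269223718970926 n 14
0.3 -0.1921 276.53
0.35 -0.2305 275.30
0.4 -0.2681 274.09
0.45 -0.3053 272.87
0.5 -0.3421 271.66
```

```bash
cat > ang2.py <<'E'
from h import *
import sys
off=np.array([.0035,.001,0])
def run(R,s,mouth,ths,th0,hs):
    def sil(th):
        a=-np.sin(th)*bx+np.cos(th)*ez;nn=np.cos(th)*bx+np.sin(th)*ez;M=mouth(a);o=[]
        for h in hs:
            q=np.array([proj(s,P+off) for P in circ(M+h*a,nn,by,.018 if h<.04 else .015)]);o.append(q[q[:,0].argmin()])
        return np.array(o)
    P=sil(th0);obs=[]
    for u,v in P:
        # subpixel along row v
        row=R[int(v)]*(1-v%1)+R[int(v)+1]*(v%1);xs=np.arange(u-7,u+5,.05);val=np.interp(xs,np.arange(640),row)
        lo,hi=val[:40].mean(),val[-40:].mean();h=(lo+hi)/2;i=np.where((val[:-1]<h)&(val[1:]>=h))[0];obs.append(xs[i[-1]] if len(i) else np.nan)
    obs=np.array(obs);e=obs-P[:,0]
    print("resid px vs h",dict(zip(np.round(hs*1e3),np.round(e,2))))
    A=np.c_[hs,np.ones_like(hs)];ok=~np.isnan(e)
    sl=np.polyfit(hs[ok],e[ok],1)[0]
    d=sil(th0+.05)[:,0]-P[:,0]; D=(P[:,1]) # change of edge at same row
    Q=sil(th0+.05); dd=[np.interp(v,Q[::-1,1],Q[::-1,0]) for v in P[:,1]]-P[:,0]
    n=hs<.036; g=np.polyfit(hs[n],dd[n],1)[0]/.05
    print("dtheta all",sl/g," nose only",np.polyfit(hs[ok&n],e[ok&n],1)[0]/g)
hs=np.r_[np.arange(.006,.036,.002),np.arange(.048,.062,.002)]
if len(sys.argv)>1:
    s=ctrl.camera("scene");R=cv2.imread("pics/scene0.png")[:,:,2].astype(float)
    run(R,s,lambda a:np.array([.5482,-.287,0]),None,0.0,hs)
p=ctrl.get_obs()["eef_pos"]
ims=[ctrl.camera("scene") for _ in range(4)];R=np.mean([c["img"][:,:,0].astype(float) for c in ims],0)
run(R,ims[0],lambda a:p-.155*ez-.082*a,None,.38,hs)
E
python3 ang2.py 1
```

```text
resid px vs h {np.float64(6.0): np.float64(-0.25), np.float64(8.0): np.float64(-0.4), np.float64(10.0): np.float64(-0.45), np.float64(12.0): np.float64(-0.45), np.float64(14.0): np.float64(-0.25), np.float64(16.0): np.float64(-0.15), np.float64(18.0): np.float64(-0.3), np.float64(20.0): np.float64(-0.45), np.float64(22.0): np.float64(-0.4), np.float64(24.0): np.float64(-0.2), np.float64(26.0): np.float64(-0.15), np.float64(28.0): np.float64(-0.15), np.float64(30.0): np.float64(-0.15), np.float64(32.0): np.float64(-0.2), np.float64(34.0): np.float64(-0.2), np.float64(48.0): np.float64(-0.3), np.float64(50.0): np.float64(-0.2), np.float64(52.0): np.float64(-0.2), np.float64(54.0): np.float64(-0.25), np.float64(56.0): np.float64(-0.2), np.float64(58.0): np.float64(-0.15), np.float64(60.0): np.float64(-0.2)}
dtheta all 0.006904268743352136  nose only 0.01844660836056107
resid px vs h {np.float64(6.0): np.float64(-1.1), np.float64(8.0): np.float64(-1.0), np.float64(10.0): np.float64(-0.6), np.float64(12.0): np.float64(-0.9), np.float64(14.0): np.float64(-1.05), np.float64(16.0): np.float64(-0.95), np.float64(18.0): np.float64(-0.35), np.float64(20.0): np.float64(-0.7), np.float64(22.0): np.float64(-1.15), np.float64(24.0): np.float64(-1.2), np.float64(26.0): np.float64(-0.85), np.float64(28.0): np.float64(-0.65), np.float64(30.0): np.float64(-0.65), np.float64(32.0): np.float64(-0.8), np.float64(34.0): np.float64(-0.8), np.float64(48.0): np.float64(-1.2), np.float64(50.0): np.float64(-1.2), np.float64(52.0): np.float64(-1.05), np.float64(54.0): np.float64(-1.15), np.float64(56.0): np.float64(-1.2), np.float64(58.0): np.float64(-1.1), np.float64(60.0): np.float64(-1.0)}
dtheta all -0.014584423763749  nose only 0.0158273071096023
```

Call:
{"name": "move_arm", "arguments": {
  "moves": [
    {"gripper": 20, "x": 0, "y": 0, "z": 5, "roll": 0},
    {"gripper": 20, "x": 0, "y": 0, "z": 5, "roll": 0},
    {"gripper": 20, "x": 0, "y": 0, "z": 1.6, "roll": 0},
    {"gripper": 20, "x": 0, "y": -1.3, "z": 0, "roll": 0},
    {"gripper": 20, "x": 0, "y": -1.0, "z": 0, "roll": 0}
  ]
}}

```text
time_s: 22.18
eef_pos: [0.5628, -0.0123, 0.2756]
eef_rot: [0.001, 0.756, 0.654, 0.001]
wrist_force: [-0.3, 0.3, -4.1]
opening: 0.337
```

Call:
{"name": "move_arm", "arguments": {
  "moves": [
    {"gripper": 20, "x": 0, "y": -0.6, "z": 0, "roll": 0},
    {"gripper": 20, "x": 0, "y": -0.6, "z": 0, "roll": 0},
    {"gripper": 20, "x": 0, "y": -0.5, "z": 0, "roll": 0},
    {"gripper": 20, "x": 0, "y": -0.4, "z": 0, "roll": 0},
    {"gripper": 20, "x": 0, "y": 0, "z": 0, "roll": 0}
  ]
}}

```text
time_s: 22.8
eef_pos: [0.5438, -0.0098, 0.2765]
eef_rot: [0.004, 0.756, 0.654, 0.003]
wrist_force: [4.8, -0.4, -0.6]
opening: 0.332
```

```bash
python3 pos.py
```

```text
bx,by,z mm -11.867183803707121 -50.065031868211385 276.4843680393569 yaw -0.1445904314143931 F bx,by,z 4.837330896580569 0.25874942778854604 -0.6053653507618815 open 0.33172083121575197 t 22.8
```

Call:
{"name": "move_arm", "arguments": {
  "moves": [
    {"gripper": 20, "x": 0, "y": 1.4, "z": 0, "roll": 0},
    {"gripper": 20, "x": 0, "y": 1.5, "z": 0, "roll": 0},
    {"gripper": 20, "x": 0, "y": 1.5, "z": -1.5, "roll": 0},
    {"gripper": 20, "x": 0, "y": 0, "z": -4.8, "roll": 0},
    {"gripper": 20, "x": 0, "y": 0, "z": -5, "roll": 0}
  ]
}}

```text
time_s: 23.42
eef_pos: [0.5857, -0.0157, 0.3871]
eef_rot: [-0.001, 0.756, 0.654, -0.001]
wrist_force: [-0.0, -0.8, -3.5]
opening: 0.341
```

Call:
{"name": "move_arm", "arguments": {
  "moves": [
    {"gripper": 20, "x": 0, "y": 0, "z": 0, "roll": 0},
    {"gripper": 20, "x": 0, "y": 0, "z": 0, "roll": 0}
  ]
}}

```text
time_s: 23.68
eef_pos: [0.5852, -0.0156, 0.3857]
eef_rot: [-0.001, 0.756, 0.654, -0.001]
wrist_force: [0.3, -0.1, -4.8]
opening: 0.336
```

```bash
python3 pos.py; sed -i 's/None,.38,hs/None,.43,hs/' ang2.py; python3 ang2.py|tail -1;sed -i 's/(.4,.082)/(.43,.082)/' ang.py; python3 ang.py
```

```text
bx,by,z mm 29.945062373421624 -49.77402593815647 385.6925270865339 yaw -0.14437062243969923 F bx,by,z 0.3440009606242781 -0.08323968931866649 -4.786793094266801 open 0.3356625213411422 t 23.675
dtheta all 0.02171756573871252  nose only 0.0429266969621821
left edge obs slope -0.3086  x@mid 271.66 rms 0.2392656215937358 n 14
0.3 -0.1924 276.59
0.35 -0.2308 275.37
0.4 -0.2684 274.16
0.45 -0.3056 272.95
0.5 -0.3424 271.74
```

Lean now about 0.45 rad. Lining the mouth up on the nipple axis, 60 mm out.

Call:
{"name": "move_arm", "arguments": {
  "moves": [
    {"gripper": 20, "x": 0, "y": 0, "z": -2, "roll": 0},
    {"gripper": 20, "x": 1.66, "y": -3.87, "z": 0, "roll": 0},
    {"gripper": 20, "x": 1.66, "y": -3.87, "z": 0, "roll": 0},
    {"gripper": 20, "x": 1.66, "y": -3.87, "z": 0, "roll": 0},
    {"gripper": 20, "x": 0, "y": 0, "z": 0, "roll": 0}
  ]
}}

```text
time_s: 24.75
eef_pos: [0.4758, 0.0517, 0.4066]
eef_rot: [-0.0, 0.756, 0.655, -0.0]
wrist_force: [-0.2, -0.6, -4.2]
opening: 0.337
```

Call:
{"name": "move_arm", "arguments": {
  "moves": [
    {"gripper": 20, "x": 0, "y": 0, "z": 1.4, "roll": 0},
    {"gripper": 20, "x": 0, "y": 0, "z": 1.4, "roll": 0},
    {"gripper": 20, "x": 0, "y": 0, "z": 0, "roll": 0},
    {"gripper": 20, "x": 0, "y": 0, "z": 0, "roll": 0}
  ]
}}

```text
time_s: 25.25
eef_pos: [0.4781, 0.05, 0.3783]
eef_rot: [-0.0, 0.756, 0.654, -0.0]
wrist_force: [-0.6, -0.8, -3.5]
opening: 0.334
```

```bash
python3 pos.py
python3 - <<'E'
from h import *
off=np.array([.0035,.001,0])
s=ctrl.camera("scene");p=ctrl.get_obs()["eef_pos"];a=nz
x,y=285,175;k=6
im=crop(s["img"],x,y,105,98,k)
M=p-.155*ez-.083*a
print("M-N in nipple frame mm",1e3*(M-N)@np.c_[nx,by,nz])
draw(im,s,circ(N+off,nx,by,.017),x,y,k,(0,255,255));draw(im,s,[N+off,N+off+.036*nz,N+off+.1*nz],x,y,k,(0,255,255))
draw(im,s,circ(M+off,nx,by,.018),x,y,k,(0,0,255));draw(im,s,circ(M+.038*a+off,nx,by,.018),x,y,k,(0,0,255))
cv2.imwrite("pics/align.png",im)
E
```

```text
bx,by,z mm -85.53813791636685 -0.32556440335084513 378.33115121123546 yaw -0.14482959746848456 F bx,by,z -0.43885472826294936 -0.8450867563511978 -3.537791594244996 open 0.33351735659009346 t 25.25
M-N in nipple frame mm [ 1.0791 -0.3028 60.5232]
```

View pics/align.png

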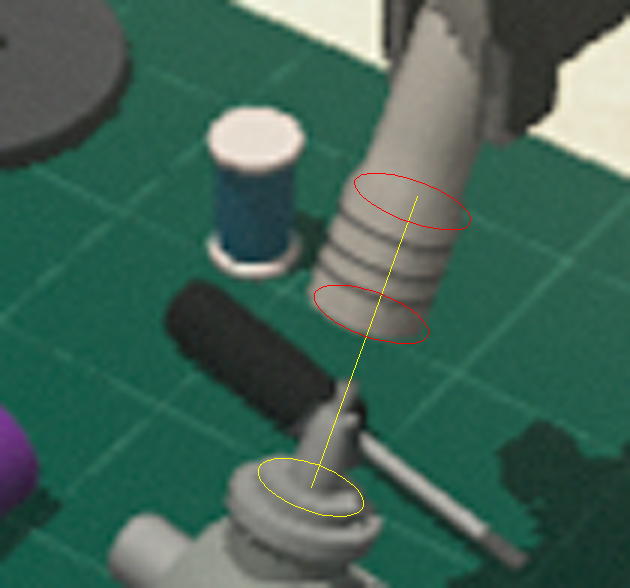

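The pin tip, at crop (347,382), lies on the drawn nipple axis. The gun's edges are parallel to the axis to within about 0.02 rad, and its mouth is within about 1 mm of it. Advancing along the axis with force checks.

Call:
{"name": "move_arm", "arguments": {
  "moves": [
    {"gripper": 20, "x": 0.05, "y": 0.33, "z": 0.9, "roll": 0},
    {"gripper": 20, "x": 0, "y": 0.43, "z": 0.9, "roll": 0},
    {"gripper": 20, "x": 0, "y": 0.43, "z": 0.9, "roll": 0},
    {"gripper": 20, "x": 0, "y": 0.22, "z": 0.45, "roll": 0},
    {"gripper": 20, "x": 0, "y": 0, "z": 0, "roll": 0}
  ]
}}

```text
time_s: 25.92
eef_pos: [0.4918, 0.0488, 0.3466]
eef_rot: [-0.0, 0.756, 0.654, -0.0]
wrist_force: [0.2, 0.5, -3.4]
opening: 0.339
```

```bash
cat > ins.py <<'E'
from h import *
o=ctrl.get_obs();p=o["eef_pos"];M=p-.155*ez-.083*nz;Fm=o["wrist_force"]+[0,0,3.5]
W=np.c_[nx,by,nz];w,x,y,z=o["eef_rot"]
print("M-N nip mm",1e3*(M-N)@W,"F nip",Fm@W,"tilt",2*np.hypot(w,z),"open",o["opening"],"t",o["time_s"])
E
python3 ins.py
```

```text
M-N nip mm [-0.5631  0.3918 25.6643] F nip [0.1223 0.4922 0.0323] tilt 0.0011667874056453774 open 0.3389807661272019 t 25.925
```

Call:
{"name": "move_arm", "arguments": {
  "moves": [
    {"gripper": 20, "x": 0, "y": 0.17, "z": 0.36, "roll": 0},
    {"gripper": 20, "x": 0, "y": 0.17, "z": 0.36, "roll": 0},
    {"gripper": 20, "x": 0, "y": 0, "z": 0, "roll": 0}
  ]
}}

```text
time_s: 26.3
eef_pos: [0.4949, 0.0484, 0.3396]
eef_rot: [-0.0, 0.756, 0.654, -0.0]
wrist_force: [-1.5, 0.5, -4.8]
opening: 0.331
```

```bash
python3 ins.py
```

```text
M-N nip mm [-0.7406  0.4815 18.0064] F nip [-1.9987  0.3055 -0.4476] tilt 0.0010738580884865397 open 0.3313532338074445 t 26.3
```

Call:
{"name": "move_arm", "arguments": {
  "moves": [
    {"gripper": 20, "x": 0, "y": 0.17, "z": 0.36, "roll": 0},
    {"gripper": 20, "x": 0, "y": 0, "z": 0, "roll": 0}
  ]
}}

```text
time_s: 26.55
eef_pos: [0.4963, 0.0483, 0.3357]
eef_rot: [-0.001, 0.756, 0.654, -0.001]
wrist_force: [-4.4, 1.6, -1.7]
opening: 0.335
```

```bash
python3 ins.py
```

```text
M-N nip mm [-1.2538  0.5494 13.9112] F nip [-3.3514  0.9947  3.6005] tilt 0.0026581081480870974 open 0.3347131325918059 t 26.55
```

Call:
{"name": "move_arm", "arguments": {
  "moves": [
    {"gripper": 20, "x": -0.03, "y": 0.09, "z": 0.4, "roll": 0},
    {"gripper": 20, "x": 0, "y": 0, "z": 0, "roll": 0}
  ]
}}

```text
time_s: 26.8
eef_pos: [0.4972, 0.0479, 0.3319]
eef_rot: [-0.001, 0.756, 0.654, -0.001]
wrist_force: [-3.4, 2.2, -2.7]
opening: 0.34
```

```bash
python3 ins.py
```

```text
M-N nip mm [-2.0086  0.2428 10.0874] F nip [-2.9708  1.6964  2.3342] tilt 0.001987753724549627 open 0.3401650974243356 t 26.8
```

Call:
{"name": "move_arm", "arguments": {
  "moves": [
    {"gripper": 20, "x": 0, "y": 0.09, "z": 0.18, "roll": 0},
    {"gripper": 20, "x": 0, "y": 0, "z": 0, "roll": 0}
  ]
}}

```text
time_s: 27.05
eef_pos: [0.4981, 0.0478, 0.3304]
eef_rot: [-0.001, 0.756, 0.654, -0.001]
wrist_force: [-5.9, 2.1, 0.4]
opening: 0.338
```

```bash
python3 ins.py
```

```text
M-N nip mm [-1.8599  0.3052  8.3226] F nip [-3.8163  1.2232  6.1719] tilt 0.0021474100364564435 open 0.3382370091690068 t 27.05
```

Call:
{"name": "move_arm", "arguments": {
  "moves": [
    {"gripper": 20, "x": -0.02, "y": 0.08, "z": 0.28, "roll": 0},
    {"gripper": 20, "x": 0, "y": 0, "z": 0, "roll": 0}
  ]
}}

```text
time_s: 27.3
eef_pos: [0.499, 0.0475, 0.3278]
eef_rot: [-0.001, 0.756, 0.654, -0.0]
wrist_force: [-5.0, 2.3, 0.6]
opening: 0.332
```

```bash
python3 ins.py
```

```text
M-N nip mm [-2.1462  0.1984  5.5267] F nip [-2.9923  1.53    6.0133] tilt 0.0013426540417795527 open 0.3319175149692967 t 27.3
```

Call:
{"name": "move_arm", "arguments": {
  "moves": [
    {"gripper": 20, "x": -0.02, "y": 0.1, "z": 0.27, "roll": 0},
    {"gripper": 20, "x": 0, "y": 0, "z": 0, "roll": 0}
  ]
}}

```text
time_s: 27.55
eef_pos: [0.5002, 0.0473, 0.3252]
eef_rot: [-0.001, 0.756, 0.654, 0.0]
wrist_force: [-5.3, 2.7, 2.1]
opening: 0.338
```

```bash
python3 ins.py
```

```text
M-N nip mm [-2.1819  0.0803  2.7251] F nip [-2.6463  1.8674  7.4732] tilt 0.0010639764122917508 open 0.33825737420125573 t 27.55
```

Call:
{"name": "move_arm", "arguments": {
  "moves": [
    {"gripper": 20, "x": 0, "y": 0.12, "z": 0.26, "roll": 0},
    {"gripper": 20, "x": 0, "y": 0, "z": 0, "roll": 0}
  ]
}}

```text
time_s: 27.8
eef_pos: [0.5013, 0.0472, 0.3234]
eef_rot: [-0.001, 0.756, 0.654, -0.0]
wrist_force: [-8.7, 3.4, 8.0]
opening: 0.337
```

```bash
python3 ins.py
```

```text
M-N nip mm [-1.9609  0.1624  0.6005] F nip [-3.2571  2.1195 14.2983] tilt 0.001244364798949514 open 0.3370077493513915 t 27.8
```

Call:
{"name": "move_arm", "arguments": {
  "moves": [
    {"gripper": 20, "x": 0, "y": 0.12, "z": 0.26, "roll": 0},
    {"gripper": 20, "x": 0, "y": 0, "z": 0, "roll": 0}
  ]
}}

```text
time_s: 28.05
eef_pos: [0.5022, 0.0472, 0.3234]
eef_rot: [-0.001, 0.756, 0.655, -0.001]
wrist_force: [-22.6, 4.2, 32.0]
opening: 0.338
```

```bash
python3 ins.py
```

```text
M-N nip mm [-1.1935  0.3333  0.2333] F nip [-5.2418  0.9212 41.9094] tilt 0.002397812677451508 open 0.33772632254970264 t 28.05
```

Force rose through about 7 N over the pin stroke to a hard stop at the estimated 0.2 mm from home. I'll ease the push slightly and check lean and steadiness numerically.

Call:
{"name": "move_arm", "arguments": {
  "moves": [
    {"gripper": 20, "x": 0, "y": -0.06, "z": -0.1, "roll": 0},
    {"gripper": 20, "x": 0, "y": 0, "z": 0, "roll": 0},
    {"gripper": 20, "x": 0, "y": 0, "z": 0, "roll": 0}
  ]
}}

```text
time_s: 28.42
eef_pos: [0.5018, 0.0472, 0.3234]
eef_rot: [-0.001, 0.756, 0.655, -0.0]
wrist_force: [-15.5, 4.2, 21.1]
opening: 0.335
```

```bash
python3 ins.py; sed 's/None,.43,hs/None,.45,hs/' ang2.py > ang3.py; python3 ang3.py
python3 - <<'E'
from h import *
o=ctrl.get_obs();T=o["torque"];print("torque bx,by,z",T@bx,T@by,T[2])
E
```

```text
M-N nip mm [-1.5463  0.2565  0.4112] F nip [-3.6382  1.9544 29.1005] tilt 0.001209421686265898 open 0.33493472011429953 t 28.425
resid px vs h {np.float64(6.0): np.float64(-1.2), np.float64(8.0): np.float64(-1.1), np.float64(10.0): np.float64(-0.8), np.float64(12.0): np.float64(-1.05), np.float64(14.0): np.float64(-1.1), np.float64(16.0): np.float64(-0.95), np.float64(18.0): np.float64(-0.4), np.float64(20.0): np.float64(-0.8), np.float64(22.0): np.float64(-1.35), np.float64(24.0): np.float64(-1.3), np.float64(26.0): np.float64(-0.75), np.float64(28.0): np.float64(-0.2), np.float64(30.0): np.float64(-0.7), np.float64(32.0): np.float64(-1.1), np.float64(34.0): np.float64(-1.0), np.float64(48.0): np.float64(-1.05), np.float64(50.0): np.float64(-1.25), np.float64(52.0): np.float64(-1.1), np.float64(54.0): np.float64(-1.1), np.float64(56.0): np.float64(-1.3), np.float64(58.0): np.float64(-1.1), np.float64(60.0): np.float64(-1.05)}
dtheta all -0.012434700083797707  nose only 0.027726221896455797
torque bx,by,z 0.29705889026051224 2.8065335370991753 0.024335664874847063
```

Call:
{"name": "move_arm", "arguments": {
  "moves": [
    {"gripper": 20, "x": 0, "y": -0.13, "z": -0.27, "roll": 0},
    {"gripper": 20, "x": 0, "y": 0, "z": 0, "roll": 0}
  ]
}}

```text
time_s: 28.88
eef_pos: [0.5006, 0.0472, 0.3243]
eef_rot: [-0.0, 0.756, 0.654, 0.0]
wrist_force: [-5.5, 3.0, 4.3]
opening: 0.335
```

```bash
python3 ins.py
```

```text
M-N nip mm [-2.1637  0.1332  1.6898] F nip [-1.9109  2.122   9.5849] tilt 0.0008043347962571331 open 0.335068234603962 t 28.875
```

Call:
{"name": "move_arm", "arguments": {
  "moves": [
    {"gripper": 20, "x": 0, "y": -0.13, "z": -0.27, "roll": 0},
    {"gripper": 20, "x": 0, "y": 0, "z": 0, "roll": 0}
  ]
}}

```text
time_s: 29.12
eef_pos: [0.4994, 0.0473, 0.3266]
eef_rot: [-0.0, 0.756, 0.654, 0.0]
wrist_force: [-3.9, 2.3, 0.7]
opening: 0.338
```

```bash
python3 ins.py
```

```text
M-N nip mm [-2.2661  0.0572  4.2299] F nip [-1.9473  1.7178  5.604 ] tilt 0.0008281181616380868 open 0.33782301563673467 t 29.125
```

Call:
{"name": "move_arm", "arguments": {
  "moves": [
    {"gripper": 20, "x": 0, "y": -0.09, "z": -0.18, "roll": 0},
    {"gripper": 20, "x": 0, "y": 0, "z": 0, "roll": 0}
  ]
}}

```text
time_s: 29.38
eef_pos: [0.4988, 0.0474, 0.3271]
eef_rot: [-0.0, 0.756, 0.654, 0.001]
wrist_force: [2.9, 3.8, -11.1]
opening: 0.333
```

```bash
python3 ins.py
```

```text
M-N nip mm [-2.6534 -0.0206  4.9807] F nip [-1.2698  4.1524 -7.8814] tilt 0.001337858533320696 open 0.3334689368937173 t 29.375
```

The pull test shows 8 N of tension 4.6 mm off home, so the catches have snapped. Pushing back home.

Call:
{"name": "move_arm", "arguments": {
  "moves": [
    {"gripper": 20, "x": 0, "y": 0.12, "z": 0.24, "roll": 0},
    {"gripper": 20, "x": 0, "y": 0.12, "z": 0.24, "roll": 0},
    {"gripper": 20, "x": 0, "y": 0.11, "z": 0.24, "roll": 0},
    {"gripper": 20, "x": 0, "y": 0, "z": 0, "roll": 0},
    {"gripper": 20, "x": 0, "y": 0, "z": 0, "roll": 0}
  ]
}}

```text
time_s: 30.0
eef_pos: [0.5018, 0.0471, 0.3235]
eef_rot: [-0.001, 0.756, 0.654, -0.0]
wrist_force: [-14.3, 5.5, 21.0]
opening: 0.333
```

```bash
python3 ins.py
```

```text
M-N nip mm [-1.4342  0.1676  0.4273] F nip [-2.8219  3.3269 28.6156] tilt 0.001209863883293376 open 0.33280095277603206 t 30.0
```

Run:
```python
from bench import ctrl
print(ctrl.hand_in()); o=ctrl.get_obs(); print(o["time_s"],o["wrist_force"],o["eef_pos"])
```

```text
the job is handed in; nothing more can be done
None
the job is handed in; nothing more can be done
```

The job is done and handed in at about 30 s of the 64 s allowed. The cap hangs on the peg of the farther stand, and the gun is snapped onto the nipple, held home in the gripper.

- **Cap:** The tool cannot tilt, so I set the leaning cap down on the mat, where it rocked upright. I gripped it again and lowered its eye over the peg. A picture after letting go showed the peg through the eye and the rim on the disc.
- **Gun:** I gripped it by the barrel and pivoted it in the grip against the bearing's shaft stub until it leaned like the nipple, then pressed it on along the nipple's axis.
    - **Lean:** The last check gave 0.45 rad, to about 0.02.
    - **Snap:** A short pull-back met about 8 N of tension some 4.6 mm from the stop, so the catches hold.
    - **Home:** I pushed it back to the same hard stop, about 29 N along the axis. The last reading put the mouth 0.4 mm from the seat, within the error of the estimate.

**Disagreements and limits:**
- The scene camera read positions about 3.5 mm farther out in x than the top camera; I corrected for this.
- The first tilt of the gun came out at about 0.37 rad, although the contact geometry suggested about 0.46. I pushed it a second time.
- One push on the nipple briefly reached 42 N along the axis, through the gripped gun; I eased it afterwards.
- I did not do a final check that the bystanders had stayed where they were. In the last pictures the ones in view looked unmoved.

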